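# Re-rack four scent bottles in mirror order

### The arm

A 7-joint arm with a two-finger parallel gripper is mounted at the origin on the work surface. World frame = base frame: x ahead of the robot, y to its left, z up, the work surface at z = 0. Lengths are in m, angles in rad, forces in N, time in s.
With the tool pointing down it reaches from about 0.35 to 0.9 m from the base axis. Payload 8.1 kg.
Tool frame: the origin (TCP) lies between the finger pads; the fingertips stand ctrl.nose_length ahead of it and the grasp point (between the pads) lies 2 mm behind it (ctrl.nose_length is the distance from the TCP to the fingertips, in m); y points along the fingers, x is the direction in which the jaws open and shut, and the axes are right-handed (so a half turn about y gives the same grasp; the last joint's range is limited). The gripper opens to 92 mm and grips with 3 to 60 N. Pads are 19 mm wide; open, the fingers measure 130 mm over their backs; the gripper's body (75 mm by 190 mm) begins 47 mm behind the grasp point.
Start: joints at [-1.353, 0.434, 0.025, 1.573, -0.012, 1.134, -0.075], TCP at [0.197, 0.593, 0.244] pointing down, gripper open.
Joint ranges: [-2.62, 2.62], [-0.44, 2.09], [-1.27, 1.32], [0.08, 2.57], [-1.32, 4.46], [0.12, 2], [-2.74, 2.74]. Speed limits (rad/s): [2.22, 2.22, 3.01, 3.01, 3.14, 3.14, 3.14].

### API

Orientations are given as a rotation vector (axis times angle).
In Python, from bench import ctrl gives the robot as it stands.
- The arm moves only by the tool send_rows, never from a script. Its argument "motion" is a list of rows, each an object of numbers: "tx", "ty", "tz": the shift along the tool's x, y, z in cm; "wx", "wy", "wz": the turn, a rotation vector about the tool's x, y, z in rad. A call has 1 to 8 rows; each row shifts and turns the commanded pose from where the row before left it, along the tool's axes as they then stand; what a row does not reach is not made up. A row lasts 1/12 s, in which the tool goes at most 41.7 mm and 7.16 degrees, less where a joint would pass 70% of its speed; a pose out of reach is approached as far as the arm can. A call with a gripper value outside its range is refused whole. "jaw" is the opening, from -1 (shut) to 1 (fully open), set as the call begins (left out, the last holds). The fingers move at their own pace and stop on an object; "grip_force" is the grip in N (left out, the last holds). Time passes only in rows, so rows that do not move let the fingers close. It gives the time, the measured TCP pose, the force and the opening at its end, in the units of the state.
- ctrl.observe(): the state, without advancing time (a new reading comes with each control period).
- ctrl.snapshot(name): name is "scene" or "side" or "wrist"; returns the picture (384x512x3 uint8, red, green, blue); there is no depth.
- ctrl.get_calibration(name): a dict with "intrinsics" (3x3 intrinsics, pixels), "eye" and "rotation" of the camera in the world; the wrist camera has in their place "T_tool_cam" (4x4, takes a point from camera to tool coordinates, whose origin is the TCP and whose axes are the tool frame's). Camera axes: x right, y down, z forward; pixel columns grow to the right and rows downward; lengths in m; the calibration is good to about 2 mm. A picture is of the moment at which its call begins: read the wrist's pose just before it. get_calibration takes no time and is no camera call.
- ctrl.hand_in(): hands the job in, once; it reports no verdict.
The state is a dict: "clock": time; "joint_pos": joint angles; "qvel": joint speeds; "joint_torque": joint torques, N m; "ee_pos": TCP position; "tool_rot": TCP orientation; "contact_force": force on the tool from outside, world axes, zero at the start; "wrist_torque": the same for the moment, N m; "finger_gap": finger opening in m.
Only numpy, scipy, OpenCV 4.12 (cv2) and the standard library are available. Lean on these libraries where they do the work, as an engineer would, in place of code of your own. Each camera call takes 0.05 s, during which the arm holds its last target.

### The job

The new bay of this cosmetics counter is to mirror the old one: move the four scent bottles from the black tray to the white tray in reverse order, so that the bottle now leftmost in the black tray ends in the rightmost pocket of the white tray, the second from left in the second from right, and so on (left and right as the robot sees both trays; the coloured tags on the black tray keep showing the old order). Leave one bottle standing upright on the floor of each pocket; they are glass, so carry them upright and set them down rather than dropping them.

Things in the scene. Friction and masses are not known exactly. Their poses are not given: they have to be found in the camera images.
- bottle_amber: scent bottle, amber, with a cap of the same colour, upright, 116 mm tall. Round body 38 mm across up to 62 mm, shoulder up to 70 mm, steel collar 25 mm across up to 77 mm, then the straight cap, 28 mm across, to the top at 116 mm. 75 to 155 g. Can be held by the cap from above. Origin: centre of the underside, z up along the bottle; its yaw means nothing
- bottle_pink: scent bottle, pink, with a cap of the same colour, upright, 116 mm tall. Round body 38 mm across up to 62 mm, shoulder up to 70 mm, steel collar 25 mm across up to 77 mm, then the straight cap, 28 mm across, to the top at 116 mm. 75 to 155 g. Can be held by the cap from above. Origin: centre of the underside, z up along the bottle; its yaw means nothing
- bottle_green: scent bottle, green, with a cap of the same colour, upright, 116 mm tall. Round body 38 mm across up to 62 mm, shoulder up to 70 mm, steel collar 25 mm across up to 77 mm, then the straight cap, 28 mm across, to the top at 116 mm. 75 to 155 g. Can be held by the cap from above. Origin: centre of the underside, z up along the bottle; its yaw means nothing
- bottle_blue: scent bottle, blue, with a cap of the same colour, upright, 116 mm tall. Round body 38 mm across up to 62 mm, shoulder up to 70 mm, steel collar 25 mm across up to 77 mm, then the straight cap, 28 mm across, to the top at 116 mm. 75 to 155 g. Can be held by the cap from above. Origin: centre of the underside, z up along the bottle; its yaw means nothing
- tag_amber: flat amber shelf tag with a white rim, 36 x 48 mm and 5 mm thick, fixed on the ledge of the black tray, at the pocket where the amber bottle stands at the start. Origin: centre of the underside, 58 mm along the dark tray's +x from the pocket's centre (the bottle starts up to 4 mm off it)
- tag_pink: flat pink shelf tag with a white rim, 36 x 48 mm and 5 mm thick, fixed on the ledge of the black tray, at the pocket where the pink bottle stands at the start. Origin: centre of the underside, 58 mm along the dark tray's +x from the pocket's centre (the bottle starts up to 4 mm off it)
- tag_green: flat green shelf tag with a white rim, 36 x 48 mm and 5 mm thick, fixed on the ledge of the black tray, at the pocket where the green bottle stands at the start. Origin: centre of the underside, 58 mm along the dark tray's +x from the pocket's centre (the bottle starts up to 4 mm off it)
- tag_blue: flat blue shelf tag with a white rim, 36 x 48 mm and 5 mm thick, fixed on the ledge of the black tray, at the pocket where the blue bottle stands at the start. Origin: centre of the underside, 58 mm along the dark tray's +x from the pocket's centre (the bottle starts up to 4 mm off it)
- dark_tray: fixed black tray, 67 x 253 mm, bottles in it at the start; 6 mm high tag ledge along its +x side, 46 mm wide. 4 pockets 57 x 57 mm in a row along y, centres at x = 0, y = +93, +31, -31, -93 mm (left to right); floor 5 mm, wall tops 20 mm above the table, walls 5 mm thick. Origin: centre of the row, on the table; x away from the robot, y to its left, within 15 degrees.
- white_tray: fixed white tray, 67 x 253 mm, empty at the start, no ledge; beside the black one, left or right. 4 pockets 57 x 57 mm in a row along y, centres at x = 0, y = +93, +31, -31, -93 mm (left to right); floor 5 mm, wall tops 20 mm above the table, walls 5 mm thick. Origin: centre of the row, on the table; x away from the robot, y to its left, within 15 degrees.
Mind the look-alikes: they are no part of the job. Leave any yellow look-alike of the bottle_amber alone.

How it is judged:
By the outcome, as a careful person would: the job done as asked, in the order asked, and still so for the second after the job is handed in, with the robot touching nothing.
It also fails if it takes over 128 s, if anything falls off the work surface, if the arm or the gripper's body presses on something with over 40 N, if the wrist force passes 120 N, or if a joint passes its speed limit or range.

## Working session

There is one attempt and no reset: what is moved stays moved. The work goes in short steps, Python scripts to look and compute and a tool call to move; the robot and the scene stay as the last step left them, time stands still between calls to the robot, and variables do not carry over. Pictures are saved under pics/ and viewed, and the job is handed in when it is done.

Besides the shell and the picture viewer there is one more tool, called by a JSON object that holds its "api" and its "payload", one argument or row to a line. send_rows: Moves the arm, as the interface text tells. Its arguments: {"type":"object","properties":{"motion":{"type":"array"},"jaw":{"type":"number"},"grip_force":{"type":"number"}},"required":["motion"]}

```bash
mkdir -p pics
python3 - <<'E'
from bench import ctrl
import cv2
s=ctrl.observe();print(s, ctrl.nose_length)
for n in ["scene","side","wrist"]:
    im=ctrl.snapshot(n);cv2.imwrite(f"pics/{n}0.png",im[:,:,::-1]);print(n,ctrl.get_calibration(n))
E
```

```text
{'clock': 0.0, 'joint_pos': array([-1.35259527,  0.4352366 ,  0.0249794 ,  1.57409305, -0.01160134,
        1.13402115, -0.07513676]), 'qvel': array([ 0.0001017 , -0.00089386,  0.00069762, -0.00122498, -0.0014034 ,
       -0.00026305, -0.00102232]), 'joint_torque': array([-5.55147744e-04, -6.67820406e+01,  9.84716043e-01, -3.14468551e+01,
       -6.05141418e-02,  4.25667933e-02,  1.70570052e-04]), 'ee_pos': array([0.19697985, 0.59262872, 0.24293814]), 'tool_rot': array([-1.34518553, -0.96876854,  0.97078459]), 'contact_force': array([ 0.01648161, -0.3979119 , -0.35363227]), 'wrist_torque': array([-0.0211181 ,  0.01168641,  0.04599429]), 'finger_gap': 0.09149275520804519} 0.017
scene {'intrinsics': array([[440.51969565,   0.        , 266.76482019],
       [  0.        , 440.51969565, 194.18097291],
       [  0.        ,   0.        ,   1.        ]]), 'eye': array([ 1.08052407, -0.26689235,  0.7974264 ]), 'rotation': array([-2.16256357, -1.2714013 ,  0.45980103])}
side {'intrinsics': array([[472.98132379,   0.        , 254.18710332],
       [  0.        , 472.98132379, 198.10781689],
       [  0.        ,   0.        ,   1.        ]]), 'eye': array([-0.16355522, -0.67781555,  0.97815406]), 'rotation': array([-2.18403136,  0.9033969 , -0.40186535])}
wrist {'intrinsics': array([[283.2241665 ,   0.        , 252.95079032],
       [  0.        , 283.2241665 , 196.32390022],
       [  0.        ,   0.        ,   1.        ]]), 'T_tool_cam': array([[ 9.99999850e-01,  3.15696333e-04,  4.48164066e-04,
        -9.70572699e-04],
       [-3.35601843e-04, -2.93870131e-01,  9.55845298e-01,
        -1.40788693e-01],
       [ 4.33458888e-04, -9.55845305e-01, -2.93869981e-01,
         7.75753094e-02],
       [ 0.00000000e+00,  0.00000000e+00,  0.00000000e+00,
         1.00000000e+00]])}
```

View pics/scene0.png

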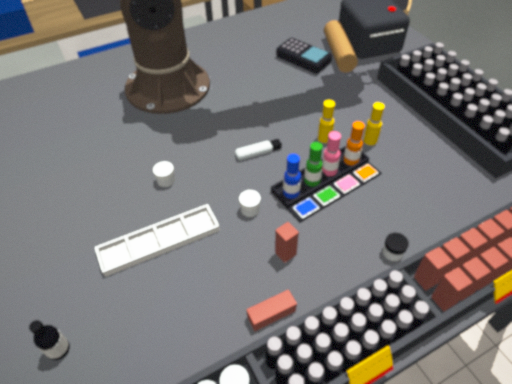

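View pics/side0.png

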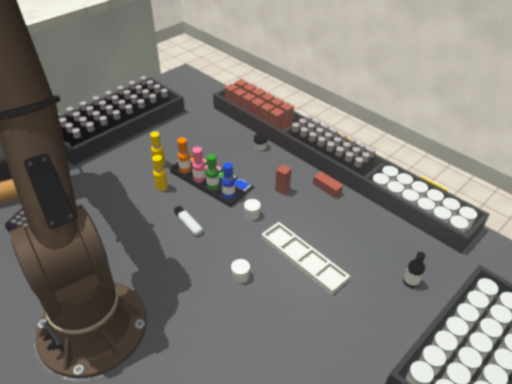

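View pics/wrist0.png

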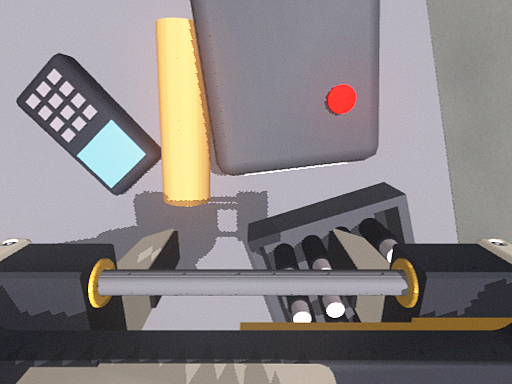

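```bash
cat > h.py <<'E'
import numpy as np,cv2
from scipy.spatial.transform import Rotation as R
from bench import ctrl
def cam(n):
    c=ctrl.get_calibration(n);return c["intrinsics"],c["eye"],R.from_rotvec(c["rotation"]).as_matrix()
def back(n,uv,z):
    K,e,M=cam(n);d=M@np.linalg.solve(K,[uv[0],uv[1],1]);return e+d*(z-e[2])/d[2]
def proj(n,p):
    K,e,M=cam(n);q=K@(M.T@(np.asarray(p)-e));return q[:2]/q[2]
E
python3 - <<'E'
from h import *
a=cv2.imread("pics/scene0.png");b=cv2.imread("pics/side0.png")
cv2.imwrite("pics/c1.png",cv2.resize(a[110:230,255:415],None,fx=5,fy=5,interpolation=cv2.INTER_CUBIC))
cv2.imwrite("pics/c2.png",cv2.resize(a[195:285,80:230],None,fx=5,fy=5,interpolation=cv2.INTER_CUBIC))
cv2.imwrite("pics/c3.png",cv2.resize(b[120:220,140:270],None,fx=6,fy=6,interpolation=cv2.INTER_CUBIC))
cv2.imwrite("pics/c4.png",cv2.resize(b[210:300,250:360],None,fx=6,fy=6,interpolation=cv2.INTER_CUBIC))
E
```

```text
(no output)
```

View pics/c1.png

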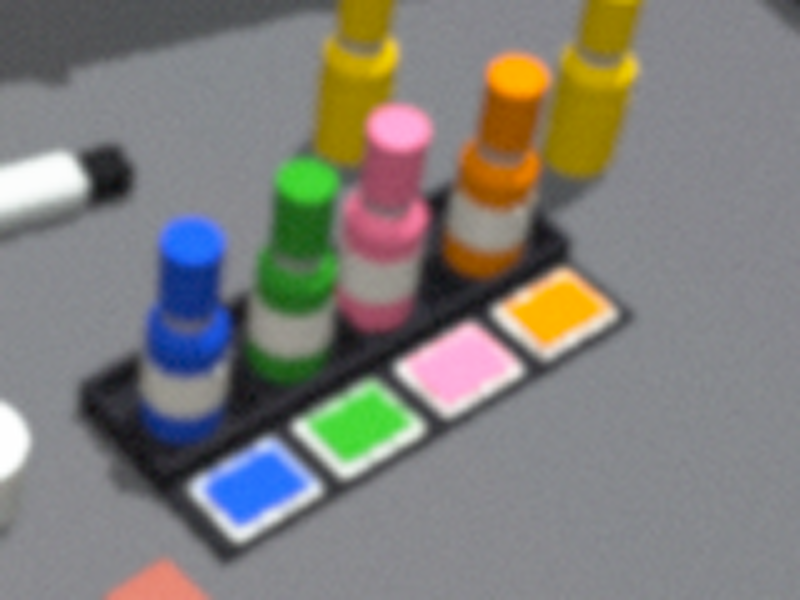

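View pics/c2.png

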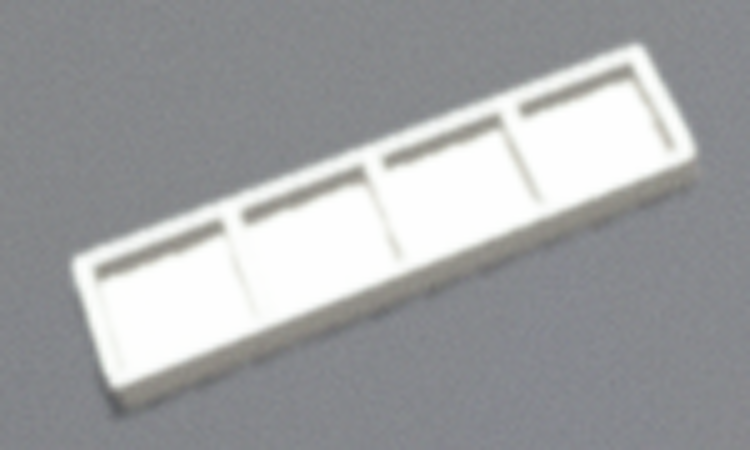

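View pics/c3.png

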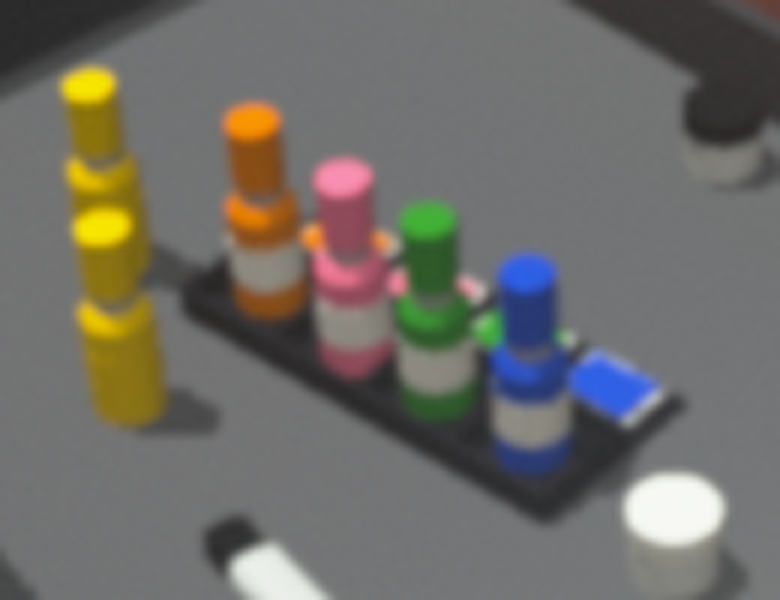

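View pics/c4.png

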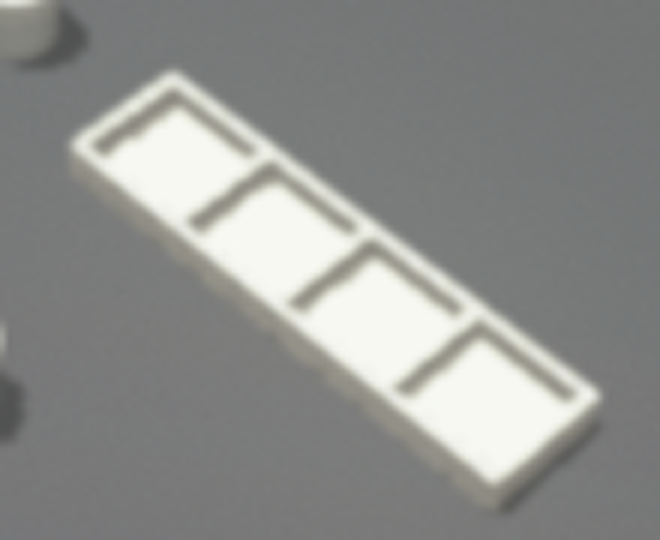

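Run:
```python
from h import *
np.set_printoptions(precision=4,suppress=True)
cv=lambda p,s,o:((p[0]+.5)/s-.5+o[0],(p[1]+.5)/s-.5+o[1])
sc=dict(blue=(193,240),green=(307,182),pink=(399,129),amber=(517,77))
sd=dict(amber=(252,122),pink=(344,180),green=(428,221),blue=(527,272),yel1=(91,86),yel2=(103,228))
for k in sd:
    b=back("side",cv(sd[k],6,(140,120)),.121 if 'y' not in k else .116)
    print(k,back("scene",cv(sc[k],5,(255,110)),.121) if k in sc else '',b)
for k,p in dict(blue=(258,484),green=(360,427),pink=(460,368),amber=(556,311)).items(): print("tag",k,back("scene",cv(p,5,(255,110)),.011))
names=["nearL","farL","nearR","farR"]
A=[back("scene",cv(p,5,(80,195)),.020) for p in [(640,44),(695,155),(75,260),(118,388)]]
B=[back("side",cv(p,6,(250,210)),.020) for p in [(72,146),(175,70),(495,490),(600,397)]]
for X in (A,B):
    X=np.array(X);print(X, X.mean(0), np.linalg.norm(X[0]-X[1]),np.linalg.norm(X[0]-X[2]), np.degrees(np.arctan2(-(X[0]-X[2])[0],(X[0]-X[2])[1])),np.degrees(np.arctan2(-(X[1]-X[3])[0],(X[1]-X[3])[1])))
print(R.from_rotvec(ctrl.observe()["tool_rot"]).as_matrix())
```

```text
amber [0.5133 0.2855 0.121 ] [0.5111 0.2903 0.121 ]
pink [0.5157 0.2186 0.121 ] [0.5133 0.2213 0.121 ]
green [0.524  0.1641 0.121 ] [0.5213 0.168  0.121 ]
blue [0.53   0.1022 0.121 ] [0.529  0.1059 0.121 ]
yel1  [0.4755 0.3781 0.116 ]
yel2  [0.4094 0.2791 0.116 ]
tag blue [0.5864 0.108  0.011 ]
tag green [0.5811 0.1671 0.011 ]
tag pink [0.5741 0.2286 0.011 ]
tag amber [0.5668 0.2905 0.011 ]
[[ 0.4767 -0.0856  0.02  ]
 [ 0.5444 -0.0899  0.02  ]
 [ 0.4672 -0.3388  0.02  ]
 [ 0.5357 -0.3399  0.02  ]] [ 0.506  -0.2136  0.02  ] 0.06780744554056557 0.2534033431318646 -2.1682579393360206 -1.9953365567591883
[[ 0.4756 -0.0845  0.02  ]
 [ 0.5442 -0.085   0.02  ]
 [ 0.4626 -0.3374  0.02  ]
 [ 0.5314 -0.3394  0.02  ]] [ 0.5035 -0.2116  0.02  ] 0.06863824769625891 0.25326658916478795 -2.930996656390373 -2.894567946213501
[[ 0.3154 -0.0003 -0.949 ]
 [ 0.949  -0.0012  0.3154]
 [-0.0012 -1.     -0.0001]]
```

```bash
cat >> h.py <<'E'
def plan(tgt,yawdeg,n,pos=None,rot=None):
    """identical rows taking measured pose to tgt with tool x at yawdeg, y down"""
    s=ctrl.observe();p=s["ee_pos"] if pos is None else pos
    Rc=R.from_rotvec(s["tool_rot"]).as_matrix()
    a=np.radians(yawdeg);x=np.array([np.cos(a),np.sin(a),0]);y=np.array([0,0,-1.]);Rt=np.c_[x,y,np.cross(x,y)]
    w=R.from_matrix(Rc.T@Rt).as_rotvec()/n
    S=sum(R.from_rotvec(w*k).as_matrix() for k in range(n))
    d=np.linalg.solve(S,Rc.T@(np.asarray(tgt)-p))
    print(f"n={n} txyz cm",np.round(d*100,3),"w",np.round(w,4),"deg/row",round(np.degrees(np.linalg.norm(w)),2))
def st():
    s=ctrl.observe();Rc=R.from_rotvec(s["tool_rot"]).as_matrix()
    print("t",round(s["clock"],2),"p",np.round(s["ee_pos"],4),"yaw",round(np.degrees(np.arctan2(Rc[1,0],Rc[0,0])),2),"tilt",np.round(Rc[:,1],3),"F",np.round(s["contact_force"],1),"gap",round(s["finger_gap"],4))
E
python3 - <<'E'
from h import *
plan((.5295,.104,.243),6,16)
E
```

```text
n=16 txyz cm [-4.510e-01  2.000e-03 -3.878e+00] w [ 0.      0.0716 -0.0001] deg/row 4.1
```

{"api": "send_rows", "payload": {
  "motion": [
    {"tx": -0.45,"tz": -3.88,"wy": 0.0716},
    {"tx": -0.45,"tz": -3.88,"wy": 0.0716},
    {"tx": -0.45,"tz": -3.88,"wy": 0.0716},
    {"tx": -0.45,"tz": -3.88,"wy": 0.0716},
    {"tx": -0.45,"tz": -3.88,"wy": 0.0716},
    {"tx": -0.45,"tz": -3.88,"wy": 0.0716},
    {"tx": -0.45,"tz": -3.88,"wy": 0.0716},
    {"tx": -0.45,"tz": -3.88,"wy": 0.0716}
  ],
  "jaw": 0.1,
  "grip_force": 20
}}

```text
validation failed for argument at $.mo...
```

{"api": "send_rows", "payload": {
  "motion": [
    {"tx": -0.45,"tz": -3.88,"wy": 0.0716},
    {"tx": -0.45,"tz": -3.88,"wy": 0.0716},
    {"tx": -0.45,"tz": -3.88,"wy": 0.0716},
    {"tx": -0.45,"tz": -3.88,"wy": 0.0716},
    {"tx": -0.45,"tz": -3.88,"wy": 0.0716},
    {"tx": -0.45,"tz": -3.88,"wy": 0.0716},
    {"tx": -0.45,"tz": -3.88,"wy": 0.0716},
    {"tx": -0.45,"tz": -3.88,"wy": 0.0716}
  ]
}}

```text
validation failed for argument at $.mo...
```

{"api": "send_rows", "payload": {
  "motion": [
    {"tx": 0},
    {"tx": 0},
    {"tx": 0},
    {"tx": 0}
  ]
}}

```text
validation failed for argument at $.mo...
```

Run:
```python
from h import *
st()
s=ctrl.observe()
im=ctrl.snapshot("wrist");cv2.imwrite("pics/w1.png",im[:,:,::-1])
im=ctrl.snapshot("side");cv2.imwrite("pics/s1.png",im[:,:,::-1])
```

```text
t 0.15 p [0.197  0.5928 0.2431] yaw 71.62 tilt [-0.    -0.001 -1.   ] F [-0.1  0.6  0.6] gap 0.0917
```

View pics/w1.png

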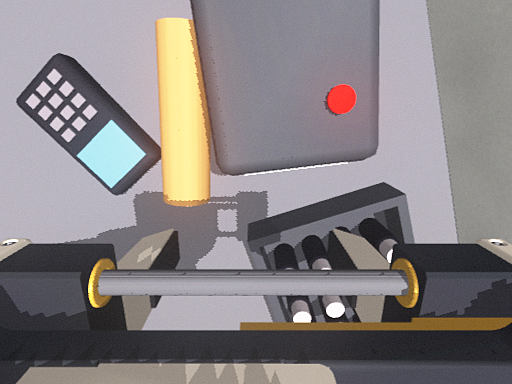

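View pics/s1.png

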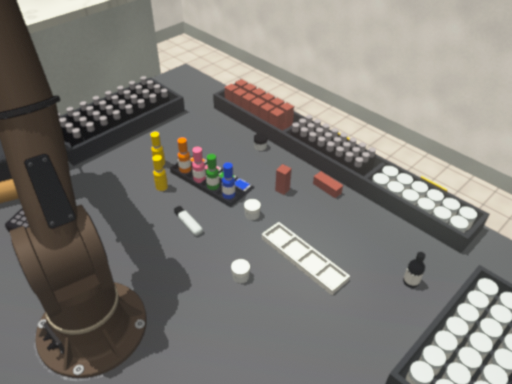

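The rows were refused and the arm did not move, so I'll try again with all six keys in each row.

{"api": "send_rows", "payload": {
  "motion": [
    {"tx": -0.45,"ty": 0,"tz": -3.88,"wx": 0,"wy": 0.0716,"wz": 0},
    {"tx": -0.45,"ty": 0,"tz": -3.88,"wx": 0,"wy": 0.0716,"wz": 0},
    {"tx": -0.45,"ty": 0,"tz": -3.88,"wx": 0,"wy": 0.0716,"wz": 0},
    {"tx": -0.45,"ty": 0,"tz": -3.88,"wx": 0,"wy": 0.0716,"wz": 0},
    {"tx": -0.45,"ty": 0,"tz": -3.88,"wx": 0,"wy": 0.0716,"wz": 0},
    {"tx": -0.45,"ty": 0,"tz": -3.88,"wx": 0,"wy": 0.0716,"wz": 0},
    {"tx": -0.45,"ty": 0,"tz": -3.88,"wx": 0,"wy": 0.0716,"wz": 0},
    {"tx": -0.45,"ty": 0,"tz": -3.88,"wx": 0,"wy": 0.0716,"wz": 0}
  ],
  "jaw": 0.1,
  "grip_force": 20
}}

```text
clock: 0.92
ee_pos: [0.4368, 0.3962, 0.2437]
tool_rot: [-1.506, -0.527, 0.527]
contact_force: [0.6, 1.0, 0.2]
finger_gap: 0.051
```

{"api": "send_rows", "payload": {
  "motion": [
    {"tx": -0.45,"ty": 0,"tz": -3.88,"wx": 0,"wy": 0.0716,"wz": 0},
    {"tx": -0.45,"ty": 0,"tz": -3.88,"wx": 0,"wy": 0.0716,"wz": 0},
    {"tx": -0.45,"ty": 0,"tz": -3.88,"wx": 0,"wy": 0.0716,"wz": 0},
    {"tx": -0.45,"ty": 0,"tz": -3.88,"wx": 0,"wy": 0.0716,"wz": 0},
    {"tx": -0.45,"ty": 0,"tz": -3.88,"wx": 0,"wy": 0.0716,"wz": 0},
    {"tx": -0.45,"ty": 0,"tz": -3.88,"wx": 0,"wy": 0.0716,"wz": 0},
    {"tx": -0.45,"ty": 0,"tz": -3.88,"wx": 0,"wy": 0.0716,"wz": 0},
    {"tx": -0.45,"ty": 0,"tz": -3.88,"wx": 0,"wy": 0.0716,"wz": 0}
  ]
}}

```text
clock: 1.58
ee_pos: [0.5302, 0.1022, 0.2438]
tool_rot: [-1.569, -0.08, 0.079]
contact_force: [0.7, -1.0, -0.1]
finger_gap: 0.0504
```

{"api": "send_rows", "payload": {
  "motion": [
    {"tx": 0,"ty": 0,"tz": 0,"wx": 0,"wy": 0,"wz": 0},
    {"tx": 0,"ty": 0,"tz": 0,"wx": 0,"wy": 0,"wz": 0},
    {"tx": 0,"ty": 0,"tz": 0,"wx": 0,"wy": 0,"wz": 0}
  ]
}}

```text
clock: 1.83
ee_pos: [0.5298, 0.1045, 0.2438]
tool_rot: [-1.569, -0.082, 0.082]
contact_force: [-0.3, -0.3, -0.4]
finger_gap: 0.0506
```

Run:
```python
from h import *
st()
im=ctrl.snapshot("wrist");cv2.imwrite("pics/w2.png",im[:,:,::-1])
plan((.5295,.104,.1),6,4)
```

```text
t 1.83 p [0.5298 0.1045 0.2438] yaw 6.0 tilt [ 0.     0.001 -1.   ] F [-0.3 -0.3 -0.4] gap 0.0506
n=4 txyz cm [-0.008  3.591 -0.034] w [-0.0002  0.0004 -0.    ] deg/row 0.02
```

View pics/w2.png

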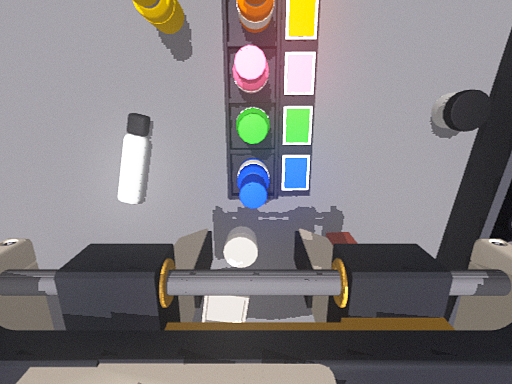

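```bash
cat >> h.py <<'E'
def wback(uv,z,s=None):
    c=ctrl.get_calibration("wrist");s=s or ctrl.observe();T=np.eye(4);T[:3,:3]=R.from_rotvec(s["tool_rot"]).as_matrix();T[:3,3]=s["ee_pos"]
    C=T@c["T_tool_cam"];d=C[:3,:3]@np.linalg.solve(c["intrinsics"],[uv[0],uv[1],1]);e=C[:3,3];return e+d*(z-e[2])/d[2]
E
python3 - <<'E'
from h import *
for n,p in dict(blue=(253,193),green=(253,125),pink=(251,62),amber=(255,6)).items(): print(n,wback(p,.121))
for n,p in dict(blue=(295.5,173),green=(297,126),pink=(298.5,73)).items(): print('tag',n,wback(p,.011))
print('tray corners',wback((230,199),.02))
E
```

```text
blue [0.53123616 0.10598582 0.121     ]
green [0.5244102  0.16963876 0.121     ]
pink [0.51717961 0.22112976 0.121     ]
amber [0.51607415 0.26250785 0.121     ]
tag blue [0.58854058 0.10783284 0.011     ]
tag green [0.58121195 0.16885479 0.011     ]
tag pink [0.57350524 0.23107092 0.011     ]
tray corners [0.50442679 0.06478012 0.02      ]
```

{"api": "send_rows", "payload": {
  "motion": [
    {"tx": 0,"ty": 3.0,"tz": 0,"wx": 0,"wy": 0,"wz": 0},
    {"tx": 0,"ty": 3.0,"tz": 0,"wx": 0,"wy": 0,"wz": 0},
    {"tx": 0,"ty": 3.0,"tz": 0,"wx": 0,"wy": 0,"wz": 0},
    {"tx": 0,"ty": 2.5,"tz": 0,"wx": 0,"wy": 0,"wz": 0},
    {"tx": 0,"ty": 1.8,"tz": 0,"wx": 0,"wy": 0,"wz": 0},
    {"tx": 0,"ty": 0.95,"tz": 0,"wx": 0,"wy": 0,"wz": 0},
    {"tx": 0,"ty": 0,"tz": 0,"wx": 0,"wy": 0,"wz": 0},
    {"tx": 0,"ty": 0,"tz": 0,"wx": 0,"wy": 0,"wz": 0}
  ]
}}

```text
clock: 2.55
ee_pos: [0.5299, 0.105, 0.1014]
tool_rot: [-1.569, -0.083, 0.083]
contact_force: [0.6, 0.3, 0.7]
finger_gap: 0.0504
```

{"api": "send_rows", "payload": {
  "motion": [
    {"tx": 0,"ty": 0,"tz": 0,"wx": 0,"wy": 0,"wz": 0},
    {"tx": 0,"ty": 0,"tz": 0,"wx": 0,"wy": 0,"wz": 0},
    {"tx": 0,"ty": 0,"tz": 0,"wx": 0,"wy": 0,"wz": 0},
    {"tx": 0,"ty": 0,"tz": 0,"wx": 0,"wy": 0,"wz": 0},
    {"tx": 0,"ty": 0,"tz": 0,"wx": 0,"wy": 0,"wz": 0},
    {"tx": 0,"ty": 0,"tz": 0,"wx": 0,"wy": 0,"wz": 0}
  ],
  "jaw": -1,
  "grip_force": 20
}}

```text
clock: 3.05
ee_pos: [0.5302, 0.1043, 0.1019]
tool_rot: [-1.569, -0.083, 0.081]
contact_force: [-2.4, 0.6, 5.8]
finger_gap: 0.0276
```

Run:
```python
from h import *
st()
im=ctrl.snapshot("side");cv2.imwrite("pics/s3.png",im[:,:,::-1])
im=ctrl.snapshot("scene");cv2.imwrite("pics/sc3.png",cv2.resize(im[80:260,80:420,::-1],None,fx=2.2,fy=2.2))
```

```text
t 3.05 p [0.5302 0.1043 0.1019] yaw 5.97 tilt [ 0.001  0.001 -1.   ] F [-2.4  0.6  5.8] gap 0.0276
```

View pics/sc3.png

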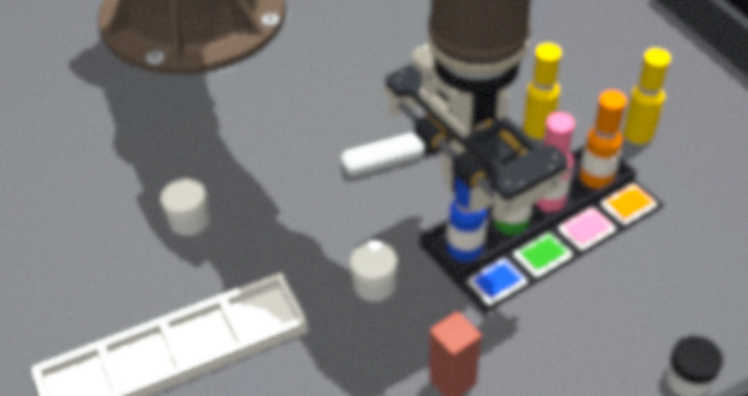

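{"api": "send_rows", "payload": {
  "motion": [
    {"tx": 0,"ty": -0.5,"tz": 0,"wx": 0,"wy": 0,"wz": 0},
    {"tx": 0,"ty": -1.0,"tz": 0,"wx": 0,"wy": 0,"wz": 0},
    {"tx": 0,"ty": -2.0,"tz": 0,"wx": 0,"wy": 0,"wz": 0},
    {"tx": 0,"ty": -3.0,"tz": 0,"wx": 0,"wy": 0,"wz": 0},
    {"tx": 0,"ty": -3.0,"tz": 0,"wx": 0,"wy": 0,"wz": 0},
    {"tx": 0,"ty": -2.5,"tz": 0,"wx": 0,"wy": 0,"wz": 0},
    {"tx": 0,"ty": -1.5,"tz": 0,"wx": 0,"wy": 0,"wz": 0},
    {"tx": 0,"ty": -0.5,"tz": 0,"wx": 0,"wy": 0,"wz": 0}
  ],
  "grip_force": 30
}}

```text
clock: 3.82
ee_pos: [0.531, 0.1041, 0.2446]
tool_rot: [-1.568, -0.085, 0.078]
contact_force: [1.0, 0.7, -1.7]
finger_gap: 0.0272
```

Run:
```python
from h import *
st()
plan((.5089,-.1197,.2419),-2.5,8)
im=ctrl.snapshot("scene");cv2.imwrite("pics/sc4.png",cv2.resize(im[40:260,80:420,::-1],None,fx=2.2,fy=2.2))
```

```text
t 3.82 p [0.531  0.1041 0.2446] yaw 5.96 tilt [ 0.004  0.002 -1.   ] F [ 1.   0.7 -1.7] gap 0.0272
n=8 txyz cm [-0.387  0.031 -2.787] w [-0.0002  0.0185  0.0006] deg/row 1.06
```

View pics/sc4.png

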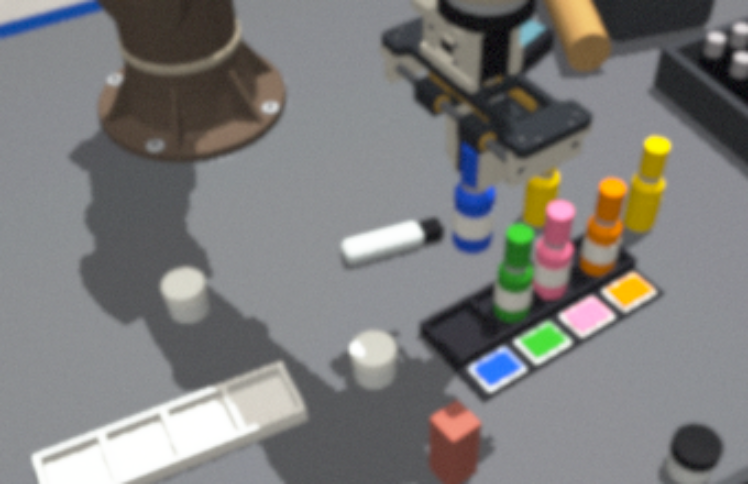

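{"api": "send_rows", "payload": {
  "motion": [
    {"tx": -0.39,"ty": 0,"tz": -1.4,"wx": 0,"wy": 0.0185,"wz": 0},
    {"tx": -0.39,"ty": 0,"tz": -2.8,"wx": 0,"wy": 0.0185,"wz": 0},
    {"tx": -0.39,"ty": 0,"tz": -3.5,"wx": 0,"wy": 0.0185,"wz": 0},
    {"tx": -0.39,"ty": 0,"tz": -3.5,"wx": 0,"wy": 0.0185,"wz": 0},
    {"tx": -0.39,"ty": 0,"tz": -3.5,"wx": 0,"wy": 0.0185,"wz": 0},
    {"tx": -0.39,"ty": 0,"tz": -3.5,"wx": 0,"wy": 0.0185,"wz": 0},
    {"tx": -0.39,"ty": 0,"tz": -2.7,"wx": 0,"wy": 0.0185,"wz": 0},
    {"tx": -0.39,"ty": 0,"tz": -1.4,"wx": 0,"wy": 0.0185,"wz": 0}
  ]
}}

```text
clock: 4.53
ee_pos: [0.5054, -0.1247, 0.2401]
tool_rot: [-1.572, 0.041, -0.038]
contact_force: [-0.4, -0.1, -1.2]
finger_gap: 0.0275
```

{"api": "send_rows", "payload": {
  "motion": [
    {"tx": 0,"ty": 0,"tz": 0,"wx": 0,"wy": 0,"wz": 0},
    {"tx": 0,"ty": 0,"tz": 0,"wx": 0,"wy": 0,"wz": 0},
    {"tx": 0,"ty": 0,"tz": 0,"wx": 0,"wy": 0,"wz": 0}
  ]
}}

```text
clock: 4.78
ee_pos: [0.5073, -0.1186, 0.2405]
tool_rot: [-1.57, 0.034, -0.032]
contact_force: [0.2, 0.4, -1.8]
finger_gap: 0.0273
```

Run:
```python
from h import *
st()
plan((.5089,-.1197,.1049),-2.5,6)
im=ctrl.snapshot("scene");cv2.imwrite("pics/sc5.png",cv2.resize(im[80:320,80:420,::-1],None,fx=2.2,fy=2.2))
im=ctrl.snapshot("wrist");cv2.imwrite("pics/w5.png",im[:,:,::-1])
```

```text
t 4.78 p [ 0.5073 -0.1186  0.2405] yaw -2.43 tilt [-0.001  0.001 -1.   ] F [ 0.2  0.4 -1.8] gap 0.0273
n=6 txyz cm [ 0.029  2.26  -0.019] w [-0.0001  0.0002 -0.0002] deg/row 0.02
```

View pics/sc5.png

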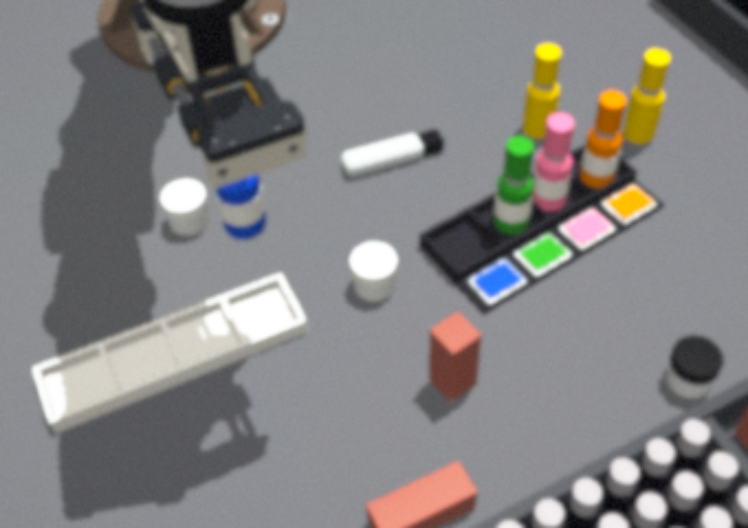

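View pics/w5.png

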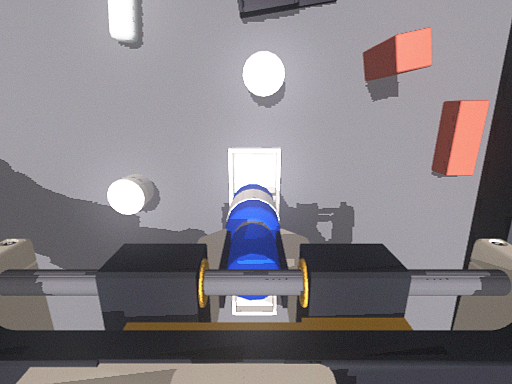

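Run:
```python
from h import *
for p in [(228,149),(281.5,148.5)]: print(wback(p,.02))
t=np.radians(-2.5)
c=np.array([.5048,-.2126]);x=np.array([np.cos(t),np.sin(t)]);y=np.array([-x[1],x[0]])
for sx in(-1,1): print(c+sx*.0335*x+.1265*y)
```

```text
[ 0.47884411 -0.08682664  0.02      ]
[ 0.54675504 -0.088953    0.02      ]
[ 0.47684974 -0.08475915]
[ 0.54378597 -0.08768165]
```

{"api": "send_rows", "payload": {
  "motion": [
    {"tx": 0.2,"ty": 1.5,"tz": -0.15,"wx": 0,"wy": 0,"wz": 0},
    {"tx": 0,"ty": 3.0,"tz": 0,"wx": 0,"wy": 0,"wz": 0},
    {"tx": 0,"ty": 3.0,"tz": 0,"wx": 0,"wy": 0,"wz": 0},
    {"tx": 0,"ty": 2.5,"tz": 0,"wx": 0,"wy": 0,"wz": 0},
    {"tx": 0,"ty": 1.8,"tz": 0,"wx": 0,"wy": 0,"wz": 0},
    {"tx": 0,"ty": 1.0,"tz": 0,"wx": 0,"wy": 0,"wz": 0},
    {"tx": 0,"ty": 0.4,"tz": 0,"wx": 0,"wy": 0,"wz": 0},
    {"tx": 0,"ty": 0,"tz": 0,"wx": 0,"wy": 0,"wz": 0}
  ]
}}

```text
clock: 5.55
ee_pos: [0.5095, -0.1208, 0.1088]
tool_rot: [-1.57, 0.034, -0.033]
contact_force: [0.5, 0.1, -0.5]
finger_gap: 0.0274
```

{"api": "send_rows", "payload": {
  "motion": [
    {"tx": 0,"ty": 0.1,"tz": 0,"wx": 0,"wy": 0,"wz": 0},
    {"tx": 0,"ty": 0.1,"tz": 0,"wx": 0,"wy": 0,"wz": 0},
    {"tx": 0,"ty": 0.1,"tz": 0,"wx": 0,"wy": 0,"wz": 0},
    {"tx": 0,"ty": 0.1,"tz": 0,"wx": 0,"wy": 0,"wz": 0},
    {"tx": 0,"ty": 0,"tz": 0,"wx": 0,"wy": 0,"wz": 0}
  ]
}}

```text
clock: 5.97
ee_pos: [0.5097, -0.1214, 0.1055]
tool_rot: [-1.57, 0.034, -0.035]
contact_force: [-1.0, -0.2, -1.5]
finger_gap: 0.0274
```

Run:
```python
from h import *
st()
im=ctrl.snapshot("side");cv2.imwrite("pics/s6.png",cv2.resize(im[100:320,140:440,::-1],None,fx=2.2,fy=2.2))
```

```text
t 5.97 p [ 0.5097 -0.1214  0.1055] yaw -2.5 tilt [ 0.001  0.    -1.   ] F [-1.  -0.2 -1.5] gap 0.0274
```

View pics/s6.png

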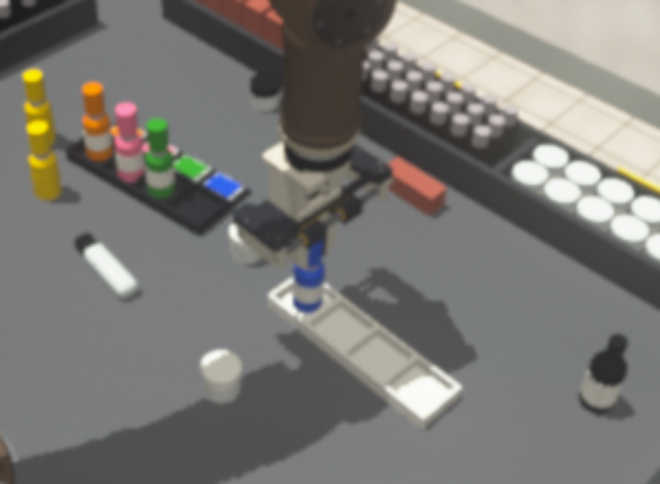

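{"api": "send_rows", "payload": {
  "motion": [
    {"tx": 0,"ty": 0.1,"tz": 0,"wx": 0,"wy": 0,"wz": 0},
    {"tx": 0,"ty": 0.1,"tz": 0,"wx": 0,"wy": 0,"wz": 0},
    {"tx": 0,"ty": 0.1,"tz": 0,"wx": 0,"wy": 0,"wz": 0},
    {"tx": 0,"ty": 0.05,"tz": 0,"wx": 0,"wy": 0,"wz": 0},
    {"tx": 0,"ty": 0,"tz": 0,"wx": 0,"wy": 0,"wz": 0}
  ]
}}

```text
clock: 6.43
ee_pos: [0.5096, -0.1215, 0.102]
tool_rot: [-1.57, 0.034, -0.035]
contact_force: [-1.7, 0.7, 4.2]
finger_gap: 0.0275
```

{"api": "send_rows", "payload": {
  "motion": [
    {"tx": 0,"ty": 0,"tz": 0,"wx": 0,"wy": 0,"wz": 0},
    {"tx": 0,"ty": 0,"tz": 0,"wx": 0,"wy": 0,"wz": 0},
    {"tx": 0,"ty": 0,"tz": 0,"wx": 0,"wy": 0,"wz": 0},
    {"tx": 0,"ty": 0,"tz": 0,"wx": 0,"wy": 0,"wz": 0},
    {"tx": 0,"ty": 0,"tz": 0,"wx": 0,"wy": 0,"wz": 0}
  ],
  "jaw": 0.1
}}

```text
clock: 6.85
ee_pos: [0.5095, -0.1214, 0.1017]
tool_rot: [-1.571, 0.034, -0.034]
contact_force: [-0.3, -1.1, -0.6]
finger_gap: 0.0501
```

{"api": "send_rows", "payload": {
  "motion": [
    {"tx": 0,"ty": -1.0,"tz": 0,"wx": 0,"wy": 0,"wz": 0},
    {"tx": 0,"ty": -2.0,"tz": 0,"wx": 0,"wy": 0,"wz": 0},
    {"tx": 0,"ty": -3.0,"tz": 0,"wx": 0,"wy": 0,"wz": 0},
    {"tx": 0,"ty": -3.5,"tz": 0,"wx": 0,"wy": 0,"wz": 0},
    {"tx": 0,"ty": -3.0,"tz": 0,"wx": 0,"wy": 0,"wz": 0},
    {"tx": 0,"ty": -1.5,"tz": 0,"wx": 0,"wy": 0,"wz": 0}
  ]
}}

```text
clock: 7.35
ee_pos: [0.5106, -0.1222, 0.2461]
tool_rot: [-1.571, 0.031, -0.039]
contact_force: [1.5, -0.4, -0.2]
finger_gap: 0.0508
```

Run:
```python
from h import *
st()
plan((.5235,.1675,.243),6,8)
im=ctrl.snapshot("scene");cv2.imwrite("pics/sc7.png",cv2.resize(im[80:320,80:420,::-1],None,fx=2.2,fy=2.2))
```

```text
t 7.35 p [ 0.5106 -0.1222  0.2461] yaw -2.55 tilt [ 0.005 -0.    -1.   ] F [ 1.5 -0.4 -0.2] gap 0.0508
n=8 txyz cm [0.237 0.039 3.62 ] w [ 0.0001 -0.0187  0.0006] deg/row 1.07
```

View pics/sc7.png

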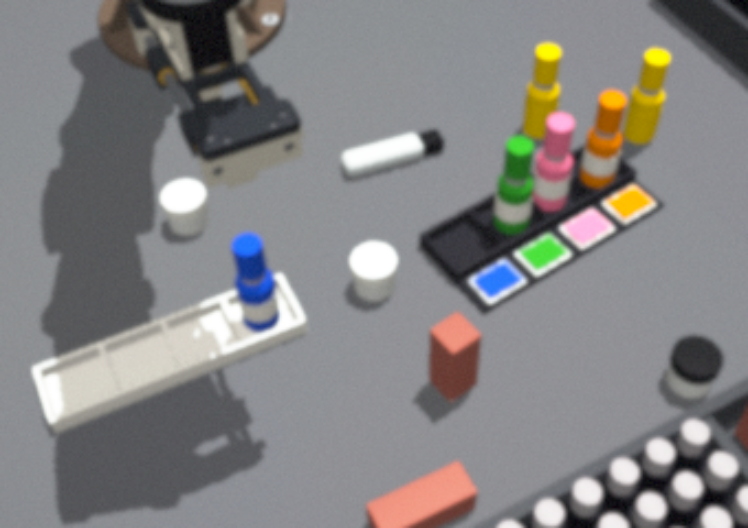

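Blue now stands in the leftmost white pocket, at about (257,285) in the view. Green is next.

{"api": "send_rows", "payload": {
  "motion": [
    {"tx": 0.24,"ty": 0,"tz": 3.6,"wx": 0,"wy": -0.0187,"wz": 0},
    {"tx": 0.24,"ty": 0,"tz": 3.6,"wx": 0,"wy": -0.0187,"wz": 0},
    {"tx": 0.24,"ty": 0,"tz": 3.6,"wx": 0,"wy": -0.0187,"wz": 0},
    {"tx": 0.24,"ty": 0,"tz": 3.6,"wx": 0,"wy": -0.0187,"wz": 0},
    {"tx": 0.24,"ty": 0,"tz": 3.6,"wx": 0,"wy": -0.0187,"wz": 0},
    {"tx": 0.24,"ty": 0,"tz": 3.6,"wx": 0,"wy": -0.0187,"wz": 0},
    {"tx": 0.24,"ty": 0,"tz": 3.6,"wx": 0,"wy": -0.0187,"wz": 0},
    {"tx": 0.24,"ty": 0,"tz": 3.6,"wx": 0,"wy": -0.0187,"wz": 0}
  ]
}}

```text
clock: 8.07
ee_pos: [0.5221, 0.1683, 0.2423]
tool_rot: [-1.569, -0.084, 0.083]
contact_force: [1.4, 0.3, -0.1]
finger_gap: 0.0506
```

{"api": "send_rows", "payload": {
  "motion": [
    {"tx": 0,"ty": 0,"tz": 0,"wx": 0,"wy": 0,"wz": 0},
    {"tx": 0,"ty": 0,"tz": 0,"wx": 0,"wy": 0,"wz": 0},
    {"tx": 0,"ty": 0,"tz": 0,"wx": 0,"wy": 0,"wz": 0}
  ]
}}

```text
clock: 8.32
ee_pos: [0.5223, 0.166, 0.2419]
tool_rot: [-1.57, -0.083, 0.083]
contact_force: [0.0, -0.9, -0.2]
finger_gap: 0.0505
```

Run:
```python
from h import *
st()
plan((.5235,.1675,.1015),6,1)
im=ctrl.snapshot("wrist");cv2.imwrite("pics/w8.png",im[:,:,::-1])
```

```text
t 8.32 p [0.5223 0.166  0.2419] yaw 6.05 tilt [-0.    -0.001 -1.   ] F [ 0.  -0.9 -0.2] gap 0.0505
n=1 txyz cm [ 0.137 14.04   0.15 ] w [ 0.0007  0.0009 -0.0001] deg/row 0.07
```

View pics/w8.png

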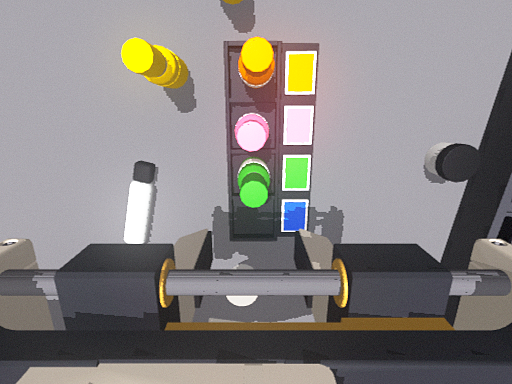

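Run:
```python
from h import *
for n,p in dict(green=(253.5,193),pink=(251.5,133),amber=(257,55),yel=(138,55)).items(): print(n,wback(p,.121))
```

```text
green [0.52454132 0.16624501 0.121     ]
pink [0.51680447 0.22233007 0.121     ]
amber [0.5148062  0.28646435 0.121     ]
yel [0.41562383 0.27605551 0.121     ]
```

{"api": "send_rows", "payload": {
  "motion": [
    {"tx": 0.1,"ty": 3.0,"tz": 0.1,"wx": 0,"wy": 0,"wz": 0},
    {"tx": 0,"ty": 3.0,"tz": 0,"wx": 0,"wy": 0,"wz": 0},
    {"tx": 0,"ty": 3.0,"tz": 0,"wx": 0,"wy": 0,"wz": 0},
    {"tx": 0,"ty": 2.5,"tz": 0,"wx": 0,"wy": 0,"wz": 0},
    {"tx": 0,"ty": 1.6,"tz": 0,"wx": 0,"wy": 0,"wz": 0},
    {"tx": 0,"ty": 0.95,"tz": 0,"wx": 0,"wy": 0,"wz": 0},
    {"tx": 0,"ty": 0,"tz": 0,"wx": 0,"wy": 0,"wz": 0},
    {"tx": 0,"ty": 0,"tz": 0,"wx": 0,"wy": 0,"wz": 0}
  ]
}}

```text
clock: 9.03
ee_pos: [0.5237, 0.1668, 0.1017]
tool_rot: [-1.57, -0.082, 0.082]
contact_force: [-0.4, 0.3, -0.2]
finger_gap: 0.0502
```

{"api": "send_rows", "payload": {
  "motion": [
    {"tx": 0,"ty": 0,"tz": 0,"wx": 0,"wy": 0,"wz": 0},
    {"tx": 0,"ty": 0,"tz": 0,"wx": 0,"wy": 0,"wz": 0},
    {"tx": 0,"ty": 0,"tz": 0,"wx": 0,"wy": 0,"wz": 0},
    {"tx": 0,"ty": 0,"tz": 0,"wx": 0,"wy": 0,"wz": 0},
    {"tx": 0,"ty": 0,"tz": 0,"wx": 0,"wy": 0,"wz": 0},
    {"tx": 0,"ty": 0,"tz": 0,"wx": 0,"wy": 0,"wz": 0}
  ],
  "jaw": -1,
  "grip_force": 30
}}

```text
clock: 9.53
ee_pos: [0.5237, 0.168, 0.1019]
tool_rot: [-1.569, -0.084, 0.082]
contact_force: [-1.3, 1.0, 6.7]
finger_gap: 0.0275
```

{"api": "send_rows", "payload": {
  "motion": [
    {"tx": 0,"ty": -0.5,"tz": 0,"wx": 0,"wy": 0,"wz": 0},
    {"tx": 0,"ty": -1.0,"tz": 0,"wx": 0,"wy": 0,"wz": 0},
    {"tx": 0,"ty": -2.0,"tz": 0,"wx": 0,"wy": 0,"wz": 0},
    {"tx": 0,"ty": -3.0,"tz": 0,"wx": 0,"wy": 0,"wz": 0},
    {"tx": 0,"ty": -3.3,"tz": 0,"wx": 0,"wy": 0,"wz": 0},
    {"tx": 0,"ty": -2.5,"tz": 0,"wx": 0,"wy": 0,"wz": 0},
    {"tx": 0,"ty": -1.5,"tz": 0,"wx": 0,"wy": 0,"wz": 0},
    {"tx": 0,"ty": -0.5,"tz": 0,"wx": 0,"wy": 0,"wz": 0}
  ]
}}

```text
clock: 10.2
ee_pos: [0.5245, 0.168, 0.2477]
tool_rot: [-1.567, -0.086, 0.08]
contact_force: [-0.1, 0.1, -0.1]
finger_gap: 0.0273
```

Run:
```python
from h import *
st()
plan((.5074,-.1825,.2449),-2.5,12)
im=ctrl.snapshot("side");cv2.imwrite("pics/s9.png",cv2.resize(im[100:320,140:440,::-1],None,fx=2.2,fy=2.2))
```

```text
t 10.2 p [0.5245 0.168  0.2477] yaw 6.05 tilt [ 0.004  0.002 -1.   ] F [-0.1  0.1 -0.1] gap 0.0273
n=12 txyz cm [-0.251  0.02  -2.916] w [-0.0002  0.0124  0.0004] deg/row 0.71
```

View pics/s9.png

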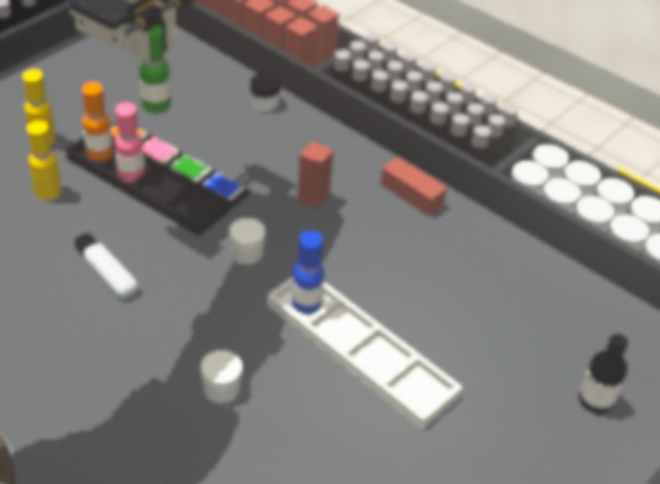

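{"api": "send_rows", "payload": {
  "motion": [
    {"tx": -0.25,"ty": 0,"tz": -1.5,"wx": 0,"wy": 0.0124,"wz": 0},
    {"tx": -0.25,"ty": 0,"tz": -2.5,"wx": 0,"wy": 0.0124,"wz": 0},
    {"tx": -0.25,"ty": 0,"tz": -3.4,"wx": 0,"wy": 0.0124,"wz": 0},
    {"tx": -0.25,"ty": 0,"tz": -3.4,"wx": 0,"wy": 0.0124,"wz": 0},
    {"tx": -0.25,"ty": 0,"tz": -3.4,"wx": 0,"wy": 0.0124,"wz": 0},
    {"tx": -0.25,"ty": 0,"tz": -3.4,"wx": 0,"wy": 0.0124,"wz": 0}
  ]
}}

```text
clock: 10.75
ee_pos: [0.5193, -0.0112, 0.2428]
tool_rot: [-1.571, -0.022, 0.026]
contact_force: [0.5, -0.1, -1.1]
finger_gap: 0.0274
```

{"api": "send_rows", "payload": {
  "motion": [
    {"tx": -0.25,"ty": 0,"tz": -3.4,"wx": 0,"wy": 0.0124,"wz": 0},
    {"tx": -0.25,"ty": 0,"tz": -3.4,"wx": 0,"wy": 0.0124,"wz": 0},
    {"tx": -0.25,"ty": 0,"tz": -3.3,"wx": 0,"wy": 0.0124,"wz": 0},
    {"tx": -0.25,"ty": 0,"tz": -3.3,"wx": 0,"wy": 0.0124,"wz": 0},
    {"tx": -0.25,"ty": 0,"tz": -2.5,"wx": 0,"wy": 0.0124,"wz": 0},
    {"tx": -0.25,"ty": 0,"tz": -1.5,"wx": 0,"wy": 0.0124,"wz": 0},
    {"tx": 0,"ty": 0,"tz": 0,"wx": 0,"wy": 0,"wz": 0},
    {"tx": 0,"ty": 0,"tz": 0,"wx": 0,"wy": 0,"wz": 0}
  ]
}}

```text
clock: 11.42
ee_pos: [0.5056, -0.1831, 0.2433]
tool_rot: [-1.57, 0.037, -0.034]
contact_force: [-0.0, 0.4, -1.6]
finger_gap: 0.0275
```

Run:
```python
from h import *
st()
plan((.5074,-.1828,.106),-2.5,1)
im=ctrl.snapshot("wrist");cv2.imwrite("pics/w10.png",im[:,:,::-1])
```

```text
t 11.42 p [ 0.5056 -0.1831  0.2433] yaw -2.58 tilt [-0.002  0.001 -1.   ] F [-0.   0.4 -1.6] gap 0.0275
n=1 txyz cm [ 0.2   13.729  0.034] w [-0.0005 -0.0013 -0.0018] deg/row 0.13
```

View pics/w10.png

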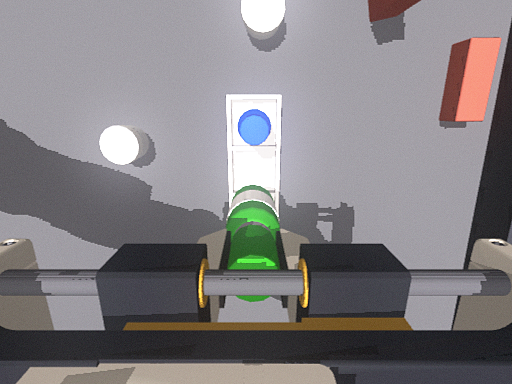

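Run:
```python
from h import *
for p in [(228,96),(281.5,96),(254,147),(240,191)]: print(wback(p,.02))
```

```text
[ 0.48135167 -0.08686313  0.02      ]
[ 0.54621087 -0.08960415  0.02      ]
[ 0.51035328 -0.14958776  0.02      ]
[ 0.48924583 -0.20718249  0.02      ]
```

{"api": "send_rows", "payload": {
  "motion": [
    {"tx": 0.2,"ty": 1.5,"tz": 0.1,"wx": 0,"wy": 0,"wz": 0},
    {"tx": 0,"ty": 3.0,"tz": 0,"wx": 0,"wy": 0,"wz": 0},
    {"tx": 0,"ty": 3.0,"tz": 0,"wx": 0,"wy": 0,"wz": 0},
    {"tx": 0,"ty": 2.5,"tz": 0,"wx": 0,"wy": 0,"wz": 0},
    {"tx": 0,"ty": 2.0,"tz": 0,"wx": 0,"wy": 0,"wz": 0},
    {"tx": 0,"ty": 1.2,"tz": 0,"wx": 0,"wy": 0,"wz": 0},
    {"tx": 0,"ty": 0.4,"tz": 0,"wx": 0,"wy": 0,"wz": 0},
    {"tx": 0,"ty": 0,"tz": 0,"wx": 0,"wy": 0,"wz": 0}
  ]
}}

```text
clock: 12.13
ee_pos: [0.5083, -0.1802, 0.1071]
tool_rot: [-1.57, 0.034, -0.03]
contact_force: [0.1, 0.7, -0.8]
finger_gap: 0.0274
```

{"api": "send_rows", "payload": {
  "motion": [
    {"tx": 0,"ty": 0.1,"tz": 0,"wx": 0,"wy": 0,"wz": 0},
    {"tx": 0,"ty": 0.1,"tz": 0,"wx": 0,"wy": 0,"wz": 0},
    {"tx": 0,"ty": 0.1,"tz": 0,"wx": 0,"wy": 0,"wz": 0},
    {"tx": 0,"ty": 0,"tz": 0,"wx": 0,"wy": 0,"wz": 0}
  ]
}}

```text
clock: 12.47
ee_pos: [0.509, -0.1818, 0.1057]
tool_rot: [-1.571, 0.033, -0.034]
contact_force: [-0.2, -0.4, -0.7]
finger_gap: 0.0273
```

{"api": "send_rows", "payload": {
  "motion": [
    {"tx": 0,"ty": 0.1,"tz": 0,"wx": 0,"wy": 0,"wz": 0},
    {"tx": 0,"ty": 0.1,"tz": 0,"wx": 0,"wy": 0,"wz": 0},
    {"tx": 0,"ty": 0.1,"tz": 0,"wx": 0,"wy": 0,"wz": 0},
    {"tx": 0,"ty": 0.05,"tz": 0,"wx": 0,"wy": 0,"wz": 0},
    {"tx": 0,"ty": 0,"tz": 0,"wx": 0,"wy": 0,"wz": 0},
    {"tx": 0,"ty": 0,"tz": 0,"wx": 0,"wy": 0,"wz": 0}
  ]
}}

```text
clock: 12.97
ee_pos: [0.5087, -0.182, 0.1019]
tool_rot: [-1.57, 0.034, -0.034]
contact_force: [-1.0, 0.6, 3.2]
finger_gap: 0.0276
```

{"api": "send_rows", "payload": {
  "motion": [
    {"tx": 0,"ty": 0,"tz": 0,"wx": 0,"wy": 0,"wz": 0},
    {"tx": 0,"ty": 0,"tz": 0,"wx": 0,"wy": 0,"wz": 0},
    {"tx": 0,"ty": 0,"tz": 0,"wx": 0,"wy": 0,"wz": 0},
    {"tx": 0,"ty": 0,"tz": 0,"wx": 0,"wy": 0,"wz": 0},
    {"tx": 0,"ty": 0,"tz": 0,"wx": 0,"wy": 0,"wz": 0}
  ],
  "jaw": 0.1
}}

```text
clock: 13.38
ee_pos: [0.5086, -0.1819, 0.1017]
tool_rot: [-1.571, 0.034, -0.034]
contact_force: [0.1, 0.1, -0.3]
finger_gap: 0.0497
```

{"api": "send_rows", "payload": {
  "motion": [
    {"tx": 0,"ty": -1.0,"tz": 0,"wx": 0,"wy": 0,"wz": 0},
    {"tx": 0,"ty": -2.0,"tz": 0,"wx": 0,"wy": 0,"wz": 0},
    {"tx": 0,"ty": -3.0,"tz": 0,"wx": 0,"wy": 0,"wz": 0},
    {"tx": 0,"ty": -3.5,"tz": 0,"wx": 0,"wy": 0,"wz": 0},
    {"tx": 0,"ty": -3.0,"tz": 0,"wx": 0,"wy": 0,"wz": 0},
    {"tx": 0,"ty": -1.5,"tz": 0,"wx": 0,"wy": 0,"wz": 0}
  ]
}}

```text
clock: 13.88
ee_pos: [0.5096, -0.1829, 0.2462]
tool_rot: [-1.571, 0.031, -0.038]
contact_force: [0.2, -0.5, 0.9]
finger_gap: 0.0509
```

Run:
```python
from h import *
st()
plan((.516,.2213,.243),6,12)
im=ctrl.snapshot("scene");cv2.imwrite("pics/sc11.png",cv2.resize(im[80:320,80:420,::-1],None,fx=2.2,fy=2.2))
```

```text
t 13.88 p [ 0.5096 -0.1829  0.2462] yaw -2.5 tilt [ 0.005 -0.001 -1.   ] F [ 0.2 -0.5  0.9] gap 0.0509
n=12 txyz cm [0.135 0.025 3.369] w [ 0.0001 -0.0124  0.0004] deg/row 0.71
```

View pics/sc11.png

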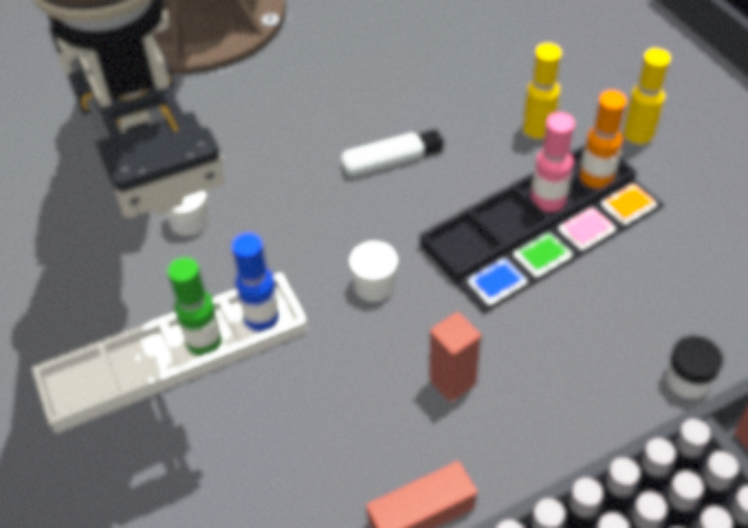

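Green stands in the second pocket from the left, at about (198,310). Pink is next.

{"api": "send_rows", "payload": {
  "motion": [
    {"tx": 0.14,"ty": 0,"tz": 3.37,"wx": 0,"wy": -0.0124,"wz": 0},
    {"tx": 0.14,"ty": 0,"tz": 3.37,"wx": 0,"wy": -0.0124,"wz": 0},
    {"tx": 0.14,"ty": 0,"tz": 3.37,"wx": 0,"wy": -0.0124,"wz": 0},
    {"tx": 0.14,"ty": 0,"tz": 3.37,"wx": 0,"wy": -0.0124,"wz": 0},
    {"tx": 0.14,"ty": 0,"tz": 3.37,"wx": 0,"wy": -0.0124,"wz": 0},
    {"tx": 0.14,"ty": 0,"tz": 3.37,"wx": 0,"wy": -0.0124,"wz": 0}
  ]
}}

```text
clock: 14.43
ee_pos: [0.5192, 0.0216, 0.2423]
tool_rot: [-1.571, -0.025, 0.025]
contact_force: [0.0, -0.5, -0.1]
finger_gap: 0.0505
```

{"api": "send_rows", "payload": {
  "motion": [
    {"tx": 0.14,"ty": 0,"tz": 3.37,"wx": 0,"wy": -0.0124,"wz": 0},
    {"tx": 0.14,"ty": 0,"tz": 3.37,"wx": 0,"wy": -0.0124,"wz": 0},
    {"tx": 0.14,"ty": 0,"tz": 3.37,"wx": 0,"wy": -0.0124,"wz": 0},
    {"tx": 0.14,"ty": 0,"tz": 3.37,"wx": 0,"wy": -0.0124,"wz": 0},
    {"tx": 0.14,"ty": 0,"tz": 3.37,"wx": 0,"wy": -0.0124,"wz": 0},
    {"tx": 0.14,"ty": 0,"tz": 3.37,"wx": 0,"wy": -0.0124,"wz": 0},
    {"tx": 0,"ty": 0,"tz": 0,"wx": 0,"wy": 0,"wz": 0},
    {"tx": 0,"ty": 0,"tz": 0,"wx": 0,"wy": 0,"wz": 0}
  ]
}}

```text
clock: 15.1
ee_pos: [0.5145, 0.2246, 0.2417]
tool_rot: [-1.569, -0.086, 0.087]
contact_force: [0.1, -1.1, -0.2]
finger_gap: 0.0506
```

Run:
```python
from h import *
st()
plan((.516,.2213,.1015),6,1)
im=ctrl.snapshot("wrist");cv2.imwrite("pics/w12.png",im[:,:,::-1])
```

```text
t 15.1 p [0.5145 0.2246 0.2417] yaw 6.31 tilt [-0.  0. -1.] F [ 0.1 -1.1 -0.2] gap 0.0506
n=1 txyz cm [ 0.117 14.023 -0.349] w [-0.      0.0054 -0.0003] deg/row 0.31
```

View pics/w12.png

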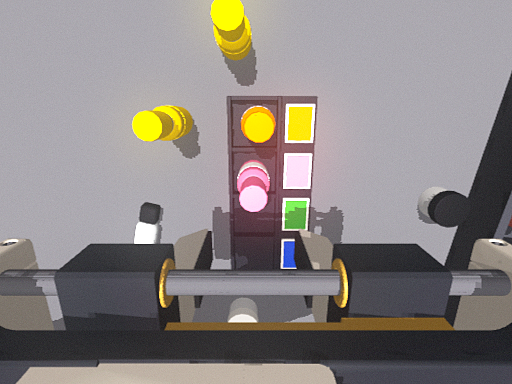

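Run:
```python
from h import *
st()
for n,p in dict(pink=(253.5,199),amber=(258,125)).items(): print(n,wback(p,.121))
```

```text
t 15.15 p [0.515  0.2226 0.2418] yaw 6.14 tilt [-0.    -0.001 -1.   ] F [ 0.7 -0.9 -0.1] gap 0.0506
pink [0.51763354 0.21760848 0.121     ]
amber [0.51413246 0.28727991 0.121     ]
```

{"api": "send_rows", "payload": {
  "motion": [
    {"tx": 0.1,"ty": 3.0,"tz": -0.35,"wx": 0,"wy": 0.005,"wz": 0},
    {"tx": 0,"ty": 3.0,"tz": 0,"wx": 0,"wy": 0,"wz": 0},
    {"tx": 0,"ty": 3.0,"tz": 0,"wx": 0,"wy": 0,"wz": 0},
    {"tx": 0,"ty": 2.5,"tz": 0,"wx": 0,"wy": 0,"wz": 0},
    {"tx": 0,"ty": 1.6,"tz": 0,"wx": 0,"wy": 0,"wz": 0},
    {"tx": 0,"ty": 0.9,"tz": 0,"wx": 0,"wy": 0,"wz": 0},
    {"tx": 0,"ty": 0,"tz": 0,"wx": 0,"wy": 0,"wz": 0},
    {"tx": 0,"ty": 0,"tz": 0,"wx": 0,"wy": 0,"wz": 0}
  ]
}}

```text
clock: 15.82
ee_pos: [0.517, 0.2181, 0.1023]
tool_rot: [-1.57, -0.078, 0.078]
contact_force: [-0.6, 0.2, -0.5]
finger_gap: 0.0506
```

{"api": "send_rows", "payload": {
  "motion": [
    {"tx": 0,"ty": 0,"tz": 0,"wx": 0,"wy": 0,"wz": 0},
    {"tx": 0,"ty": 0,"tz": 0,"wx": 0,"wy": 0,"wz": 0},
    {"tx": 0,"ty": 0,"tz": 0,"wx": 0,"wy": 0,"wz": 0},
    {"tx": 0,"ty": 0,"tz": 0,"wx": 0,"wy": 0,"wz": 0},
    {"tx": 0,"ty": 0,"tz": 0,"wx": 0,"wy": 0,"wz": 0},
    {"tx": 0,"ty": 0,"tz": 0,"wx": 0,"wy": 0,"wz": 0}
  ],
  "jaw": -1,
  "grip_force": 30
}}

```text
clock: 16.32
ee_pos: [0.5169, 0.2193, 0.1023]
tool_rot: [-1.569, -0.08, 0.079]
contact_force: [-1.4, -0.8, 5.8]
finger_gap: 0.0275
```

{"api": "send_rows", "payload": {
  "motion": [
    {"tx": 0,"ty": -0.5,"tz": 0,"wx": 0,"wy": 0,"wz": 0},
    {"tx": 0,"ty": -1.0,"tz": 0,"wx": 0,"wy": 0,"wz": 0},
    {"tx": 0,"ty": -2.0,"tz": 0,"wx": 0,"wy": 0,"wz": 0},
    {"tx": 0,"ty": -3.0,"tz": 0,"wx": 0,"wy": 0,"wz": 0},
    {"tx": 0,"ty": -3.3,"tz": 0,"wx": 0,"wy": 0,"wz": 0},
    {"tx": 0,"ty": -2.5,"tz": 0,"wx": 0,"wy": 0,"wz": 0},
    {"tx": 0,"ty": -1.5,"tz": 0,"wx": 0,"wy": 0,"wz": 0},
    {"tx": 0,"ty": -0.5,"tz": 0,"wx": 0,"wy": 0,"wz": 0}
  ]
}}

```text
clock: 16.98
ee_pos: [0.5178, 0.2193, 0.2482]
tool_rot: [-1.567, -0.082, 0.076]
contact_force: [0.7, 0.2, -1.9]
finger_gap: 0.0274
```

Run:
```python
from h import *
st()
plan((.505,-.2440,.2449),-2.5,16)
im=ctrl.snapshot("side");cv2.imwrite("pics/s13.png",cv2.resize(im[60:320,140:440,::-1],None,fx=2.2,fy=2.2))
```

```text
t 16.98 p [0.5178 0.2193 0.2482] yaw 5.76 tilt [ 0.004  0.002 -1.   ] F [ 0.7  0.2 -1.9] gap 0.0274
n=16 txyz cm [-0.175  0.017 -2.894] w [-0.0001  0.009   0.0003] deg/row 0.52
```

View pics/s13.png

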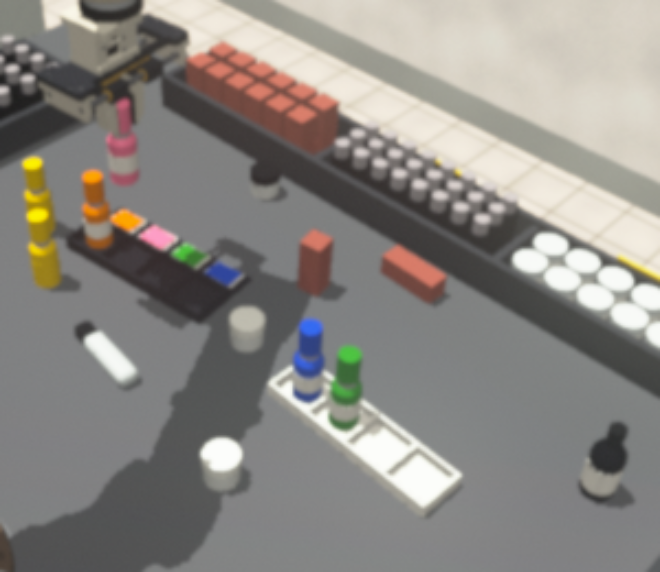

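{"api": "send_rows", "payload": {
  "motion": [
    {"tx": -0.175,"ty": 0,"tz": -1.5,"wx": 0,"wy": 0.009,"wz": 0},
    {"tx": -0.175,"ty": 0,"tz": -2.5,"wx": 0,"wy": 0.009,"wz": 0},
    {"tx": -0.175,"ty": 0,"tz": -3.2,"wx": 0,"wy": 0.009,"wz": 0},
    {"tx": -0.175,"ty": 0,"tz": -3.2,"wx": 0,"wy": 0.009,"wz": 0},
    {"tx": -0.175,"ty": 0,"tz": -3.2,"wx": 0,"wy": 0.009,"wz": 0},
    {"tx": -0.175,"ty": 0,"tz": -3.2,"wx": 0,"wy": 0.009,"wz": 0},
    {"tx": -0.175,"ty": 0,"tz": -3.2,"wx": 0,"wy": 0.009,"wz": 0},
    {"tx": -0.175,"ty": 0,"tz": -3.2,"wx": 0,"wy": 0.009,"wz": 0}
  ]
}}

```text
clock: 17.7
ee_pos: [0.5165, -0.0157, 0.2433]
tool_rot: [-1.571, -0.02, 0.024]
contact_force: [1.0, -0.1, -1.4]
finger_gap: 0.0278
```

{"api": "send_rows", "payload": {
  "motion": [
    {"tx": -0.175,"ty": 0,"tz": -3.2,"wx": 0,"wy": 0.009,"wz": 0},
    {"tx": -0.175,"ty": 0,"tz": -3.2,"wx": 0,"wy": 0.009,"wz": 0},
    {"tx": -0.175,"ty": 0,"tz": -3.2,"wx": 0,"wy": 0.009,"wz": 0},
    {"tx": -0.175,"ty": 0,"tz": -3.2,"wx": 0,"wy": 0.009,"wz": 0},
    {"tx": -0.175,"ty": 0,"tz": -3.2,"wx": 0,"wy": 0.009,"wz": 0},
    {"tx": -0.175,"ty": 0,"tz": -3.2,"wx": 0,"wy": 0.009,"wz": 0},
    {"tx": -0.175,"ty": 0,"tz": -2.5,"wx": 0,"wy": 0.009,"wz": 0},
    {"tx": -0.175,"ty": 0,"tz": -1.4,"wx": 0,"wy": 0.009,"wz": 0}
  ]
}}

```text
clock: 18.37
ee_pos: [0.5017, -0.2482, 0.2435]
tool_rot: [-1.572, 0.04, -0.036]
contact_force: [0.1, -0.1, -1.1]
finger_gap: 0.0275
```

{"api": "send_rows", "payload": {
  "motion": [
    {"tx": 0,"ty": 0,"tz": 0,"wx": 0,"wy": 0,"wz": 0},
    {"tx": 0,"ty": 0,"tz": 0,"wx": 0,"wy": 0,"wz": 0},
    {"tx": 0,"ty": 0,"tz": 0,"wx": 0,"wy": 0,"wz": 0}
  ]
}}

```text
clock: 18.62
ee_pos: [0.504, -0.2428, 0.2439]
tool_rot: [-1.569, 0.034, -0.032]
contact_force: [0.4, 0.5, -0.9]
finger_gap: 0.0273
```

Run:
```python
from h import *
st()
plan((.505,-.2440,.1062),-2.5,1)
```

```text
t 18.62 p [ 0.504  -0.2428  0.2439] yaw -2.4 tilt [-0.001  0.001 -1.   ] F [ 0.4  0.5 -0.9] gap 0.0273
n=1 txyz cm [ 0.123 13.772 -0.137] w [-0.0013  0.0018 -0.0013] deg/row 0.15
```

{"api": "send_rows", "payload": {
  "motion": [
    {"tx": 0.1,"ty": 1.5,"tz": -0.1,"wx": 0,"wy": 0,"wz": 0},
    {"tx": 0,"ty": 3.0,"tz": 0,"wx": 0,"wy": 0,"wz": 0},
    {"tx": 0,"ty": 3.0,"tz": 0,"wx": 0,"wy": 0,"wz": 0},
    {"tx": 0,"ty": 2.5,"tz": 0,"wx": 0,"wy": 0,"wz": 0},
    {"tx": 0,"ty": 2.0,"tz": 0,"wx": 0,"wy": 0,"wz": 0},
    {"tx": 0,"ty": 1.2,"tz": 0,"wx": 0,"wy": 0,"wz": 0},
    {"tx": 0,"ty": 0.4,"tz": 0,"wx": 0,"wy": 0,"wz": 0},
    {"tx": 0,"ty": 0,"tz": 0,"wx": 0,"wy": 0,"wz": 0}
  ]
}}

```text
clock: 19.28
ee_pos: [0.5051, -0.2443, 0.1082]
tool_rot: [-1.57, 0.034, -0.032]
contact_force: [-0.3, -1.2, -0.5]
finger_gap: 0.0273
```

{"api": "send_rows", "payload": {
  "motion": [
    {"tx": 0,"ty": 0.1,"tz": 0,"wx": 0,"wy": 0,"wz": 0},
    {"tx": 0,"ty": 0.1,"tz": 0,"wx": 0,"wy": 0,"wz": 0},
    {"tx": 0,"ty": 0.1,"tz": 0,"wx": 0,"wy": 0,"wz": 0},
    {"tx": 0,"ty": 0,"tz": 0,"wx": 0,"wy": 0,"wz": 0}
  ]
}}

```text
clock: 19.62
ee_pos: [0.5054, -0.2454, 0.1063]
tool_rot: [-1.571, 0.033, -0.035]
contact_force: [0.2, -0.1, -0.4]
finger_gap: 0.0273
```

Run:
```python
from h import *
st()
im=ctrl.snapshot("side");cv2.imwrite("pics/s14.png",cv2.resize(im[140:320,220:400,::-1],None,fx=3,fy=3))
```

```text
t 19.62 p [ 0.5054 -0.2454  0.1063] yaw -2.46 tilt [ 0.001 -0.    -1.   ] F [ 0.2 -0.1 -0.4] gap 0.0273
```

View pics/s14.png

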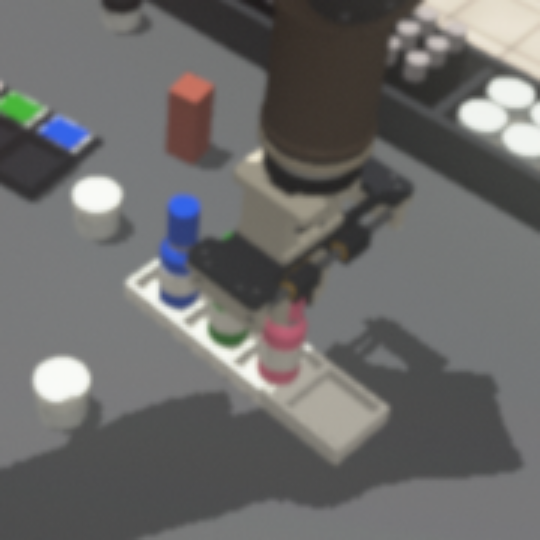

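{"api": "send_rows", "payload": {
  "motion": [
    {"tx": 0,"ty": 0.1,"tz": 0,"wx": 0,"wy": 0,"wz": 0},
    {"tx": 0,"ty": 0.1,"tz": 0,"wx": 0,"wy": 0,"wz": 0},
    {"tx": 0,"ty": 0.1,"tz": 0,"wx": 0,"wy": 0,"wz": 0},
    {"tx": 0,"ty": 0.05,"tz": 0,"wx": 0,"wy": 0,"wz": 0},
    {"tx": 0,"ty": 0,"tz": 0,"wx": 0,"wy": 0,"wz": 0},
    {"tx": 0,"ty": 0,"tz": 0,"wx": 0,"wy": 0,"wz": 0}
  ]
}}

```text
clock: 20.17
ee_pos: [0.5051, -0.2454, 0.1024]
tool_rot: [-1.571, 0.034, -0.034]
contact_force: [-0.9, 0.4, 2.8]
finger_gap: 0.0277
```

{"api": "send_rows", "payload": {
  "motion": [
    {"tx": 0,"ty": 0,"tz": 0,"wx": 0,"wy": 0,"wz": 0},
    {"tx": 0,"ty": 0,"tz": 0,"wx": 0,"wy": 0,"wz": 0},
    {"tx": 0,"ty": 0,"tz": 0,"wx": 0,"wy": 0,"wz": 0},
    {"tx": 0,"ty": 0,"tz": 0,"wx": 0,"wy": 0,"wz": 0},
    {"tx": 0,"ty": 0,"tz": 0,"wx": 0,"wy": 0,"wz": 0}
  ],
  "jaw": 0.1
}}

```text
clock: 20.58
ee_pos: [0.5051, -0.2453, 0.1022]
tool_rot: [-1.571, 0.034, -0.034]
contact_force: [-0.8, -0.1, 0.0]
finger_gap: 0.0495
```

{"api": "send_rows", "payload": {
  "motion": [
    {"tx": 0,"ty": -1.0,"tz": 0,"wx": 0,"wy": 0,"wz": 0},
    {"tx": 0,"ty": -2.0,"tz": 0,"wx": 0,"wy": 0,"wz": 0},
    {"tx": 0,"ty": -3.0,"tz": 0,"wx": 0,"wy": 0,"wz": 0},
    {"tx": 0,"ty": -3.5,"tz": 0,"wx": 0,"wy": 0,"wz": 0},
    {"tx": 0,"ty": -3.0,"tz": 0,"wx": 0,"wy": 0,"wz": 0},
    {"tx": 0,"ty": -1.5,"tz": 0,"wx": 0,"wy": 0,"wz": 0}
  ]
}}

```text
clock: 21.08
ee_pos: [0.506, -0.2465, 0.2468]
tool_rot: [-1.572, 0.031, -0.038]
contact_force: [0.5, -0.5, 0.6]
finger_gap: 0.0505
```

Run:
```python
from h import *
st()
plan((.5137,.2875,.243),6,16)
im=ctrl.snapshot("scene");cv2.imwrite("pics/sc15.png",cv2.resize(im[80:320,80:420,::-1],None,fx=2.2,fy=2.2))
```

```text
t 21.08 p [ 0.506  -0.2465  0.2468] yaw -2.51 tilt [ 0.005 -0.002 -1.   ] F [ 0.5 -0.5  0.6] gap 0.0505
n=16 txyz cm [0.134 0.021 3.338] w [ 0.0001 -0.0093  0.0003] deg/row 0.53
```

View pics/sc15.png

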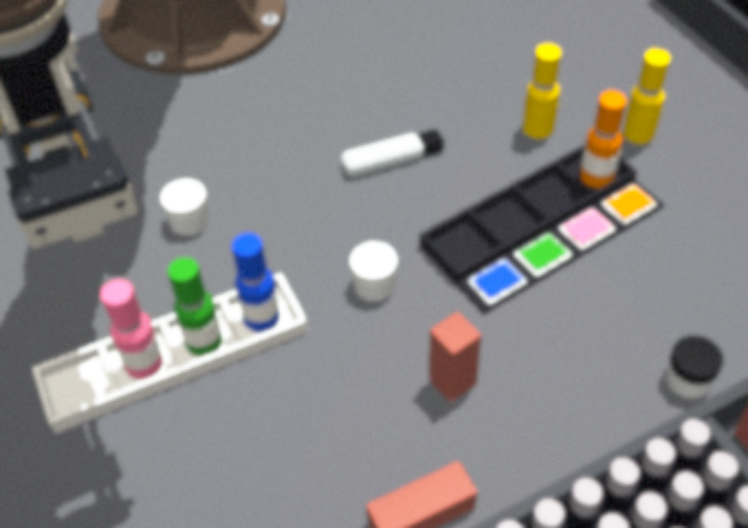

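Pink is placed, at about (140,345). Amber is last.

{"api": "send_rows", "payload": {
  "motion": [
    {"tx": 0.134,"ty": 0,"tz": 3.34,"wx": 0,"wy": -0.0093,"wz": 0},
    {"tx": 0.134,"ty": 0,"tz": 3.34,"wx": 0,"wy": -0.0093,"wz": 0},
    {"tx": 0.134,"ty": 0,"tz": 3.34,"wx": 0,"wy": -0.0093,"wz": 0},
    {"tx": 0.134,"ty": 0,"tz": 3.34,"wx": 0,"wy": -0.0093,"wz": 0},
    {"tx": 0.134,"ty": 0,"tz": 3.34,"wx": 0,"wy": -0.0093,"wz": 0},
    {"tx": 0.134,"ty": 0,"tz": 3.34,"wx": 0,"wy": -0.0093,"wz": 0},
    {"tx": 0.134,"ty": 0,"tz": 3.34,"wx": 0,"wy": -0.0093,"wz": 0},
    {"tx": 0.134,"ty": 0,"tz": 3.34,"wx": 0,"wy": -0.0093,"wz": 0}
  ]
}}

```text
clock: 21.8
ee_pos: [0.5183, 0.0232, 0.2428]
tool_rot: [-1.57, -0.025, 0.024]
contact_force: [0.1, 0.3, -0.2]
finger_gap: 0.0504
```

{"api": "send_rows", "payload": {
  "motion": [
    {"tx": 0.134,"ty": 0,"tz": 3.34,"wx": 0,"wy": -0.0093,"wz": 0},
    {"tx": 0.134,"ty": 0,"tz": 3.34,"wx": 0,"wy": -0.0093,"wz": 0},
    {"tx": 0.134,"ty": 0,"tz": 3.34,"wx": 0,"wy": -0.0093,"wz": 0},
    {"tx": 0.134,"ty": 0,"tz": 3.34,"wx": 0,"wy": -0.0093,"wz": 0},
    {"tx": 0.134,"ty": 0,"tz": 3.34,"wx": 0,"wy": -0.0093,"wz": 0},
    {"tx": 0.134,"ty": 0,"tz": 3.34,"wx": 0,"wy": -0.0093,"wz": 0},
    {"tx": 0.134,"ty": 0,"tz": 3.34,"wx": 0,"wy": -0.0093,"wz": 0},
    {"tx": 0.134,"ty": 0,"tz": 3.34,"wx": 0,"wy": -0.0093,"wz": 0}
  ]
}}

```text
clock: 22.47
ee_pos: [0.5119, 0.2904, 0.2427]
tool_rot: [-1.569, -0.083, 0.083]
contact_force: [0.9, -0.7, 0.4]
finger_gap: 0.0503
```

{"api": "send_rows", "payload": {
  "motion": [
    {"tx": 0,"ty": 0,"tz": 0,"wx": 0,"wy": 0,"wz": 0},
    {"tx": 0,"ty": 0,"tz": 0,"wx": 0,"wy": 0,"wz": 0},
    {"tx": 0,"ty": 0,"tz": 0,"wx": 0,"wy": 0,"wz": 0}
  ]
}}

```text
clock: 22.72
ee_pos: [0.5123, 0.2882, 0.2423]
tool_rot: [-1.57, -0.083, 0.083]
contact_force: [0.0, 0.4, -0.5]
finger_gap: 0.0506
```

Run:
```python
from h import *
st()
plan((.5137,.2875,.1015),6,1)
im=ctrl.snapshot("wrist");cv2.imwrite("pics/w16.png",im[:,:,::-1])
```

```text
t 22.72 p [0.5123 0.2882 0.2423] yaw 6.04 tilt [ 0.    -0.001 -1.   ] F [ 0.   0.4 -0.5] gap 0.0506
n=1 txyz cm [ 0.131 14.085 -0.068] w [0.0009 0.0006 0.    ] deg/row 0.06
```

View pics/w16.png

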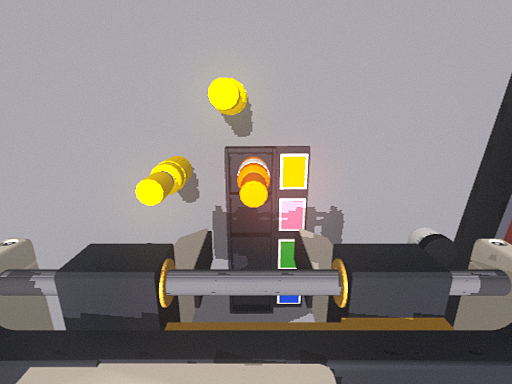

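Run:
```python
from h import *
for n,p in dict(amber=(253.5,192.5),yel=(151,192)).items(): print(n,wback(p,.121))
```

```text
amber [0.51459086 0.28884951 0.121     ]
yel [0.41625056 0.27904816 0.121     ]
```

{"api": "send_rows", "payload": {
  "motion": [
    {"tx": 0.1,"ty": 3.0,"tz": 0,"wx": 0,"wy": 0,"wz": 0},
    {"tx": 0,"ty": 3.0,"tz": 0,"wx": 0,"wy": 0,"wz": 0},
    {"tx": 0,"ty": 3.0,"tz": 0,"wx": 0,"wy": 0,"wz": 0},
    {"tx": 0,"ty": 2.5,"tz": 0,"wx": 0,"wy": 0,"wz": 0},
    {"tx": 0,"ty": 1.6,"tz": 0,"wx": 0,"wy": 0,"wz": 0},
    {"tx": 0,"ty": 0.95,"tz": 0,"wx": 0,"wy": 0,"wz": 0},
    {"tx": 0,"ty": 0,"tz": 0,"wx": 0,"wy": 0,"wz": 0},
    {"tx": 0,"ty": 0,"tz": 0,"wx": 0,"wy": 0,"wz": 0}
  ]
}}

```text
clock: 23.43
ee_pos: [0.5138, 0.2882, 0.1023]
tool_rot: [-1.569, -0.082, 0.082]
contact_force: [1.0, -0.0, -0.5]
finger_gap: 0.0506
```

{"api": "send_rows", "payload": {
  "motion": [
    {"tx": 0,"ty": 0,"tz": 0,"wx": 0,"wy": 0,"wz": 0},
    {"tx": 0,"ty": 0,"tz": 0,"wx": 0,"wy": 0,"wz": 0},
    {"tx": 0,"ty": 0,"tz": 0,"wx": 0,"wy": 0,"wz": 0},
    {"tx": 0,"ty": 0,"tz": 0,"wx": 0,"wy": 0,"wz": 0},
    {"tx": 0,"ty": 0,"tz": 0,"wx": 0,"wy": 0,"wz": 0},
    {"tx": 0,"ty": 0,"tz": 0,"wx": 0,"wy": 0,"wz": 0}
  ],
  "jaw": -1,
  "grip_force": 30
}}

```text
clock: 23.93
ee_pos: [0.5136, 0.2894, 0.1024]
tool_rot: [-1.568, -0.084, 0.082]
contact_force: [-2.0, -0.6, 6.9]
finger_gap: 0.0272
```

{"api": "send_rows", "payload": {
  "motion": [
    {"tx": 0,"ty": -0.5,"tz": 0,"wx": 0,"wy": 0,"wz": 0},
    {"tx": 0,"ty": -1.0,"tz": 0,"wx": 0,"wy": 0,"wz": 0},
    {"tx": 0,"ty": -2.0,"tz": 0,"wx": 0,"wy": 0,"wz": 0},
    {"tx": 0,"ty": -3.0,"tz": 0,"wx": 0,"wy": 0,"wz": 0},
    {"tx": 0,"ty": -3.3,"tz": 0,"wx": 0,"wy": 0,"wz": 0},
    {"tx": 0,"ty": -2.5,"tz": 0,"wx": 0,"wy": 0,"wz": 0},
    {"tx": 0,"ty": -1.5,"tz": 0,"wx": 0,"wy": 0,"wz": 0},
    {"tx": 0,"ty": -0.5,"tz": 0,"wx": 0,"wy": 0,"wz": 0}
  ]
}}

```text
clock: 24.6
ee_pos: [0.5144, 0.2895, 0.2484]
tool_rot: [-1.567, -0.086, 0.08]
contact_force: [1.0, -0.4, -1.6]
finger_gap: 0.0277
```

Run:
```python
from h import *
st()
plan((.5022,-.3064,.2449),-2.5,20)
im=ctrl.snapshot("scene");cv2.imwrite("pics/sc17.png",cv2.resize(im[30:320,80:420,::-1],None,fx=2,fy=2))
```

```text
t 24.6 p [0.5144 0.2895 0.2484] yaw 6.04 tilt [ 0.004  0.003 -1.   ] F [ 1.  -0.4 -1.6] gap 0.0277
n=20 txyz cm [-0.164  0.013 -2.978] w [-0.0001  0.0075  0.0002] deg/row 0.43
```

View pics/sc17.png

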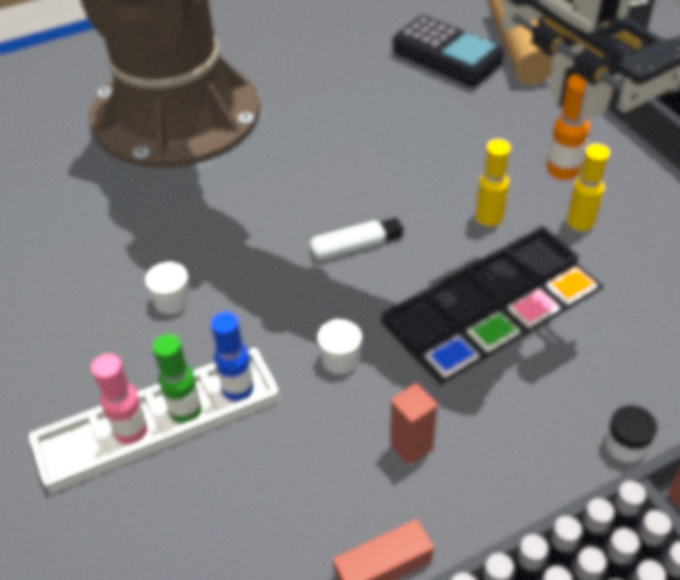

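{"api": "send_rows", "payload": {
  "motion": [
    {"tx": -0.165,"ty": 0,"tz": -1.5,"wx": 0,"wy": 0.0075,"wz": 0},
    {"tx": -0.165,"ty": 0,"tz": -2.5,"wx": 0,"wy": 0.0075,"wz": 0},
    {"tx": -0.165,"ty": 0,"tz": -3.22,"wx": 0,"wy": 0.0075,"wz": 0},
    {"tx": -0.165,"ty": 0,"tz": -3.22,"wx": 0,"wy": 0.0075,"wz": 0},
    {"tx": -0.165,"ty": 0,"tz": -3.22,"wx": 0,"wy": 0.0075,"wz": 0},
    {"tx": -0.165,"ty": 0,"tz": -3.22,"wx": 0,"wy": 0.0075,"wz": 0},
    {"tx": -0.165,"ty": 0,"tz": -3.22,"wx": 0,"wy": 0.0075,"wz": 0}
  ]
}}

```text
clock: 25.23
ee_pos: [0.5166, 0.0853, 0.2433]
tool_rot: [-1.571, -0.039, 0.043]
contact_force: [0.8, 0.4, -1.6]
finger_gap: 0.0273
```

{"api": "send_rows", "payload": {
  "motion": [
    {"tx": -0.165,"ty": 0,"tz": -3.22,"wx": 0,"wy": 0.0075,"wz": 0},
    {"tx": -0.165,"ty": 0,"tz": -3.22,"wx": 0,"wy": 0.0075,"wz": 0},
    {"tx": -0.165,"ty": 0,"tz": -3.22,"wx": 0,"wy": 0.0075,"wz": 0},
    {"tx": -0.165,"ty": 0,"tz": -3.22,"wx": 0,"wy": 0.0075,"wz": 0},
    {"tx": -0.165,"ty": 0,"tz": -3.22,"wx": 0,"wy": 0.0075,"wz": 0},
    {"tx": -0.165,"ty": 0,"tz": -3.22,"wx": 0,"wy": 0.0075,"wz": 0}
  ]
}}

```text
clock: 25.73
ee_pos: [0.513, -0.1076, 0.2434]
tool_rot: [-1.571, -0.004, 0.008]
contact_force: [1.0, -0.5, -1.0]
finger_gap: 0.0273
```

{"api": "send_rows", "payload": {
  "motion": [
    {"tx": -0.165,"ty": 0,"tz": -3.22,"wx": 0,"wy": 0.0075,"wz": 0},
    {"tx": -0.165,"ty": 0,"tz": -3.22,"wx": 0,"wy": 0.0075,"wz": 0},
    {"tx": -0.165,"ty": 0,"tz": -3.22,"wx": 0,"wy": 0.0075,"wz": 0},
    {"tx": -0.165,"ty": 0,"tz": -3.22,"wx": 0,"wy": 0.0075,"wz": 0},
    {"tx": -0.165,"ty": 0,"tz": -3.22,"wx": 0,"wy": 0.0075,"wz": 0},
    {"tx": -0.165,"ty": 0,"tz": -2.6,"wx": 0,"wy": 0.0075,"wz": 0},
    {"tx": -0.165,"ty": 0,"tz": -1.5,"wx": 0,"wy": 0.0075,"wz": 0}
  ]
}}

```text
clock: 26.32
ee_pos: [0.498, -0.3113, 0.2433]
tool_rot: [-1.571, 0.041, -0.036]
contact_force: [0.2, 0.6, -1.1]
finger_gap: 0.0276
```

{"api": "send_rows", "payload": {
  "motion": [
    {"tx": 0,"ty": 0,"tz": 0,"wx": 0,"wy": 0,"wz": 0},
    {"tx": 0,"ty": 0,"tz": 0,"wx": 0,"wy": 0,"wz": 0},
    {"tx": 0,"ty": 0,"tz": 0,"wx": 0,"wy": 0,"wz": 0}
  ]
}}

```text
clock: 26.57
ee_pos: [0.5002, -0.3065, 0.2436]
tool_rot: [-1.569, 0.036, -0.033]
contact_force: [0.2, -0.5, -0.9]
finger_gap: 0.0273
```

Run:
```python
from h import *
st()
plan((.5022,-.3064,.1064),-2.5,1)
```

```text
t 26.57 p [ 0.5002 -0.3065  0.2436] yaw -2.52 tilt [-0.002  0.001 -1.   ] F [ 0.2 -0.5 -0.9] gap 0.0273
n=1 txyz cm [ 2.2500e-01  1.3721e+01 -4.0000e-03] w [-0.0013 -0.0004 -0.0018] deg/row 0.13
```

{"api": "send_rows", "payload": {
  "motion": [
    {"tx": 0.2,"ty": 1.5,"tz": 0,"wx": 0,"wy": 0,"wz": 0},
    {"tx": 0,"ty": 3.0,"tz": 0,"wx": 0,"wy": 0,"wz": 0},
    {"tx": 0,"ty": 3.0,"tz": 0,"wx": 0,"wy": 0,"wz": 0},
    {"tx": 0,"ty": 2.5,"tz": 0,"wx": 0,"wy": 0,"wz": 0},
    {"tx": 0,"ty": 2.0,"tz": 0,"wx": 0,"wy": 0,"wz": 0},
    {"tx": 0,"ty": 1.2,"tz": 0,"wx": 0,"wy": 0,"wz": 0},
    {"tx": 0,"ty": 0.4,"tz": 0,"wx": 0,"wy": 0,"wz": 0},
    {"tx": 0,"ty": 0,"tz": 0,"wx": 0,"wy": 0,"wz": 0}
  ]
}}

```text
clock: 27.23
ee_pos: [0.5026, -0.3066, 0.1081]
tool_rot: [-1.57, 0.035, -0.033]
contact_force: [0.1, -0.2, -0.7]
finger_gap: 0.0275
```

{"api": "send_rows", "payload": {
  "motion": [
    {"tx": 0,"ty": 0.1,"tz": 0,"wx": 0,"wy": 0,"wz": 0},
    {"tx": 0,"ty": 0.1,"tz": 0,"wx": 0,"wy": 0,"wz": 0},
    {"tx": 0,"ty": 0.1,"tz": 0,"wx": 0,"wy": 0,"wz": 0},
    {"tx": 0,"ty": 0,"tz": 0,"wx": 0,"wy": 0,"wz": 0}
  ]
}}

```text
clock: 27.57
ee_pos: [0.5031, -0.3077, 0.1064]
tool_rot: [-1.571, 0.034, -0.036]
contact_force: [0.5, 0.5, -0.5]
finger_gap: 0.0274
```

Run:
```python
from h import *
st()
im=ctrl.snapshot("side");cv2.imwrite("pics/s18.png",cv2.resize(im[140:320,220:400,::-1],None,fx=3,fy=3))
```

```text
t 27.57 p [ 0.5031 -0.3077  0.1064] yaw -2.53 tilt [ 0.001 -0.    -1.   ] F [ 0.5  0.5 -0.5] gap 0.0274
```

View pics/s18.png

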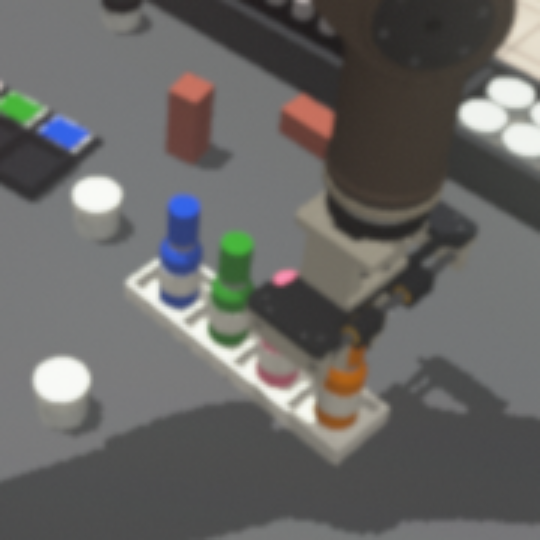

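{"api": "send_rows", "payload": {
  "motion": [
    {"tx": 0,"ty": 0.1,"tz": 0,"wx": 0,"wy": 0,"wz": 0},
    {"tx": 0,"ty": 0.1,"tz": 0,"wx": 0,"wy": 0,"wz": 0},
    {"tx": 0,"ty": 0.1,"tz": 0,"wx": 0,"wy": 0,"wz": 0},
    {"tx": 0,"ty": 0.05,"tz": 0,"wx": 0,"wy": 0,"wz": 0},
    {"tx": 0,"ty": 0,"tz": 0,"wx": 0,"wy": 0,"wz": 0},
    {"tx": 0,"ty": 0,"tz": 0,"wx": 0,"wy": 0,"wz": 0}
  ]
}}

```text
clock: 28.12
ee_pos: [0.5028, -0.3076, 0.1025]
tool_rot: [-1.571, 0.035, -0.035]
contact_force: [-1.4, 0.1, 3.9]
finger_gap: 0.0275
```

{"api": "send_rows", "payload": {
  "motion": [
    {"tx": 0,"ty": 0,"tz": 0,"wx": 0,"wy": 0,"wz": 0},
    {"tx": 0,"ty": 0,"tz": 0,"wx": 0,"wy": 0,"wz": 0},
    {"tx": 0,"ty": 0,"tz": 0,"wx": 0,"wy": 0,"wz": 0},
    {"tx": 0,"ty": 0,"tz": 0,"wx": 0,"wy": 0,"wz": 0},
    {"tx": 0,"ty": 0,"tz": 0,"wx": 0,"wy": 0,"wz": 0}
  ],
  "jaw": 0.1
}}

```text
clock: 28.53
ee_pos: [0.5027, -0.3075, 0.1021]
tool_rot: [-1.57, 0.035, -0.035]
contact_force: [0.5, -0.0, -0.2]
finger_gap: 0.0498
```

{"api": "send_rows", "payload": {
  "motion": [
    {"tx": 0,"ty": -1.0,"tz": 0,"wx": 0,"wy": 0,"wz": 0},
    {"tx": 0,"ty": -2.0,"tz": 0,"wx": 0,"wy": 0,"wz": 0},
    {"tx": 0,"ty": -3.0,"tz": 0,"wx": 0,"wy": 0,"wz": 0},
    {"tx": 0,"ty": -3.5,"tz": 0,"wx": 0,"wy": 0,"wz": 0},
    {"tx": 0,"ty": -3.0,"tz": 0,"wx": 0,"wy": 0,"wz": 0},
    {"tx": 0,"ty": -1.5,"tz": 0,"wx": 0,"wy": 0,"wz": 0},
    {"tx": 0,"ty": 0,"tz": 0,"wx": 0,"wy": 0,"wz": 0},
    {"tx": 0,"ty": 0,"tz": 0,"wx": 0,"wy": 0,"wz": 0}
  ]
}}

```text
clock: 29.2
ee_pos: [0.5031, -0.3078, 0.2435]
tool_rot: [-1.571, 0.033, -0.036]
contact_force: [0.3, 0.2, -0.8]
finger_gap: 0.0508
```

Run:
```python
from h import *
st()
im=ctrl.snapshot("scene");cv2.imwrite("pics/sc19.png",cv2.resize(im[80:320,80:420,::-1],None,fx=2.2,fy=2.2))
im=ctrl.snapshot("side");cv2.imwrite("pics/s19.png",cv2.resize(im[120:320,130:400,::-1],None,fx=2.5,fy=2.5))
```

```text
t 29.2 p [ 0.5031 -0.3078  0.2435] yaw -2.53 tilt [ 0.002 -0.001 -1.   ] F [ 0.3  0.2 -0.8] gap 0.0508
```

View pics/sc19.png

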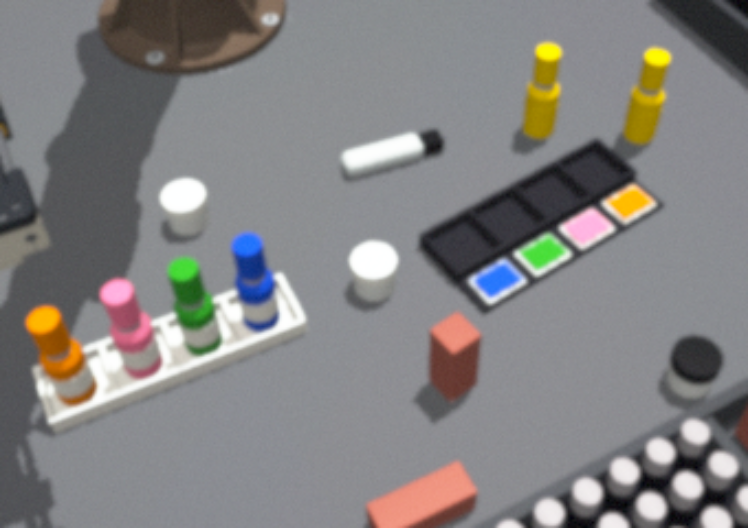

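View pics/s19.png

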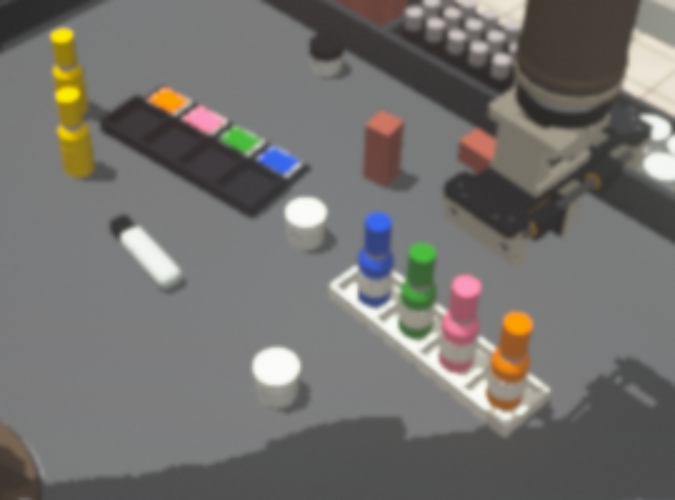

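All four bottles stand upright in the white tray and the gripper is clear of them. In the scene view, which faces the robot, amber is at (68,370), pink (138,345), green (198,320) and blue (258,297).

```bash
python3 -c "
from bench import ctrl
print(ctrl.hand_in())"
```

```text
the job is handed in; nothing more can be done
None
```

All four bottles are in the white tray in reverse order, and I handed the job in at about 29 s of the 128 s allowed. As the robot sees it, the white tray now reads blue, green, pink, amber from left to right; the black tray read amber, pink, green, blue.

I carried each bottle upright by its cap and lowered it until it touched the pocket floor, with about 3 to 4 N of contact. Then I opened the jaws and backed straight up.

**Last checks:** The final scene and side pictures show one upright bottle in each white pocket and the black tray empty. The two yellow look-alikes and the other items look unmoved. The gripper is about 14 cm above its release height and touching nothing.

**Disagreements:** The three cameras' position estimates differed by 2 to 5 mm. That is within the roughly 9 mm of clearance around each bottle in its pocket. My first move calls were refused because each row needed all six values; nothing moved, and I re-sent them.

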